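Lock the gasket scrapers away in the push-latch rack

ROBOT

A 6-joint arm with a two-finger parallel gripper is mounted at the origin on the work surface. World frame = base frame: x ahead of the robot, y to its left, z up, the work surface at z = 0. Lengths are in m, angles in degrees, forces in N, time in s.
With the tool pointing down it reaches from about 0.275 to 1 m from the base axis. Payload 8.4 kg.
Tool frame: the origin (TCP) lies between the finger pads; the fingertips stand 17 mm ahead of it and the grasp point (between the pads) lies 2 mm behind it; z points along the fingers, y is the line along which they close (so a half turn about z gives the same grasp; the last joint's range is limited). The gripper opens to 85 mm and grips with 20 to 120 N. Pads are 22 mm wide; open, the fingers measure 114 mm over their backs; the gripper's body (76 mm by 85 mm) begins 54 mm behind the grasp point. The pads swing forward as they close: fully open they stand 13 mm farther back than shut.
Start: joints at [66.268, 20.225, 93.587, -0, 66.188, -0.138], TCP at [0.25, 0.573, 0.248] pointing down, gripper open.
Joint ranges: [-150.9, 150.9], [-52.94, 120.26], [3.33, 152.33], [-74.26, 254.26], [0, 154.13], [-172.89, 172.89]. Speed limits (degrees/s): [127.2, 127.2, 159.86, 180, 180, 180].

INTERFACE

Orientations are given as [roll, pitch, yaw] about the fixed x, y, z axes, in that order (R = Rz(yaw) Ry(pitch) Rx(roll)).
In Python, from bench import sensors, optics, ctrl gives the robot as it stands. The module is installed in compiled form; this text tells all that it offers.
- The arm moves only by the tool send_rows, never from a script. Its argument "plan" is a list that holds one entry, the list of rows, each a list of 7 numbers: the turn, a rotation vector about the tool's x, y, z normalised to -1 to 1, where 1 is 0.5 rad, then the shift along the tool's x, y, z normalised to -1 to 1, where 1 is 3 cm, then the opening, from 0 (shut) to 1 (fully open). A call has 1 to 12 rows; each row shifts and turns the commanded pose from where the row before left it, along the tool's axes as they then stand; what a row does not reach is not made up. A row lasts 1/10 s, in which the tool goes at most 50 mm and 8.59 degrees, less where a joint would pass 70% of its speed; a pose out of reach is approached as far as the arm can. A call with a number of a shift or a turn outside -1 to 1 is refused whole. A call with a gripper value outside its range is refused whole. The fingers move at their own pace and stop on an object; "grip_force" is the grip in N (left out, the last holds). Time passes only in rows, so rows that do not move let the fingers close. It gives the time, the measured TCP pose, the force, the opening and the grip force at its end, in the units of the state.
- sensors.state(): the state, without advancing time (a new reading comes with each control period).
- optics.camera(name): name is "side" or "top"; returns the picture (384x512x3 uint8, blue, green, red); there is no depth.
- optics.calibration(name): a dict with "camera_matrix" (3x3 intrinsics, pixels), "R" (3x3) and "t" (3): a world point X has camera coordinates R X + t. Camera axes: x right, y down, z forward; pixel columns grow to the right and rows downward; lengths in m; the calibration is good to about 2 mm. A picture is of the moment at which its call begins. calibration takes no time and is no camera call.
- ctrl.sign_off(): hands the job in; it is judged then, once.
Trained networks look in the newest picture that a camera, given by its name, has taken for a name from the list of things; names that differ only in an ending like _2 or _b are one class to them, and where a whole thing is asked for, a point or a joint stands for the part that bears it (a point fixed in the world has none). Each returns a list of dicts, best first, with "confidence" (0 to 1); they miss things now and then, are a little off and sometimes report something else, mostly with a low value. They report only what shows in the picture. A call takes as long as a camera call. They do not tell look-alikes from the thing itself.
- optics.boxes_of(camera, target): "pixel" ([column, row] in pixels, amid what is visible of it).
- optics.mark_of(camera, target): "pixel" ([column, row] in pixels: a listed point, or the origin of a listed thing).
The state is a dict: "t": time; "joints": joint angles; "dq": joint speeds; "joint_torque": joint torques, N m; "tcp_pos": TCP position; "orientation": TCP orientation; "ft_force": force on the tool from outside, world axes, zero at the start; "torque": the same for the moment, N m; "grip_width": finger opening in m; "gripper_force": force on a finger pad.
Only numpy, scipy, OpenCV 4.12 (cv2) and the standard library are available. Lean on these libraries where they do the work, as an engineer would, in place of code of your own. Each camera call takes 0.05 s, during which the arm holds its last target. There are 200 camera calls.

TASK

The metal bar across the scraper rack is latched down: press its red pad so that it pops up, slide every scraper lying on the bench blade first into a slot of its own until it is fully home, and only then press the pad again so that the bar latches down in front of the blades. Check that the bar really stays down, and do not knock over the grease can.

Things in the scene. Friction and masses are not known exactly. Their poses are not given: they have to be found in the camera images.
- rack: Green steel scraper rack, fixed, 207 x 420 x 95 mm. Origin on the bench under the middle of the deck's front edge; x points into the slots, y to the left along the rack, z up. Deck top at z = 50 mm, from x = 0 (edge chamfered) to the back stop at x = 69. In front, a sill at x = -112 to -100, top z = 47, carries the handles. Columns 32 mm wide, 95 high at y = +-191, x = -26 to 10.
- slot0 (a point): Mouth of slot 0: middle of its width at the deck's front edge, on the deck's top (rack x = 0, y = +120, z = 50 mm); axes as the rack's. Slot 58 mm wide, 7 mm high, 69 mm deep along x to the back stop; side dividers have round noses; clear roof, front lip flared up to 17 mm above the deck. Any scraper fits any slot, one a slot.
- slot1 (a point): Mouth of slot 1: middle of its width at the deck's front edge, on the deck's top (rack x = 0, y = +40, z = 50 mm); axes as the rack's. Slot 58 mm wide, 7 mm high, 69 mm deep along x to the back stop; side dividers have round noses; clear roof, front lip flared up to 17 mm above the deck. Any scraper fits any slot, one a slot.
- slot2 (a point): Mouth of slot 2: middle of its width at the deck's front edge, on the deck's top (rack x = 0, y = -40, z = 50 mm); axes as the rack's. Slot 58 mm wide, 7 mm high, 69 mm deep along x to the back stop; side dividers have round noses; clear roof, front lip flared up to 17 mm above the deck. Any scraper fits any slot, one a slot.
- slot3 (a point): Mouth of slot 3: middle of its width at the deck's front edge, on the deck's top (rack x = 0, y = -120, z = 50 mm); axes as the rack's. Slot 58 mm wide, 7 mm high, 69 mm deep along x to the back stop; side dividers have round noses; clear roof, front lip flared up to 17 mm above the deck. Any scraper fits any slot, one a slot.
- pad (a point): Centre of the top of the red push pad (28 mm along rack x, 70 mm along y) in the middle of the bar, at rack x = -11, y = 0 mm; z = 90 mm with the bar latched down, 124 mm with it up, 81 mm pressed to the stop. Moving it down takes 2 to 5 N; then a hard stop (press on to about 14 N). Up, the bar is 344 mm long and 124 mm high: pass above or in front.
- bar (a joint): Height of the aluminium comb bar, m: 0 latched down, 0.034 up, -0.009 on its stop. Each press to 7 mm or more below 0 and release toggles it; from down it rises in about 1 s. Pressed too little, it goes back to where it was. Teeth at rack x = -16 to -6 mm, 24 mm gaps for the necks; up they end 26 mm above the deck; down they lock the blades in. On a blade that is not home it does not latch.
- scraper0_grip (a point): Centre of the red scraper's handle, 12 mm above its underside; may be absent (3 or 4 are there). x along it to the blade, z up. Handle 100 x 26 x 24 mm; then flat neck 30 x 14, then blade 65 x 52, both 4 mm thick, flush with the handle's underside: it lies flat. 0.16 kg, balance about 35 mm ahead. Home in a slot: this point at rack x = -76, z about 60 mm, handle on the sill.
- scraper0_tip (a point): Middle of the front edge of the red scraper's blade, 2 mm above its underside, 145 mm ahead of the handle's centre; axes as the handle's. The blade's rear shoulders lie 65 mm behind it. Home: rack x = 69 mm, touching the back stop or within 10 mm of it. May be absent.
- scraper1_grip (a point): Centre of the blue scraper's handle, 12 mm above its underside; may be absent (3 or 4 are there). x along it to the blade, z up. Handle 100 x 26 x 24 mm; then flat neck 30 x 14, then blade 65 x 52, both 4 mm thick, flush with the handle's underside: it lies flat. 0.16 kg, balance about 35 mm ahead. Home in a slot: this point at rack x = -76, z about 60 mm, handle on the sill.
- scraper1_tip (a point): Middle of the front edge of the blue scraper's blade, 2 mm above its underside, 145 mm ahead of the handle's centre; axes as the handle's. The blade's rear shoulders lie 65 mm behind it. Home: rack x = 69 mm, touching the back stop or within 10 mm of it. May be absent.
- scraper2_grip (a point): Centre of the yellow scraper's handle, 12 mm above its underside; may be absent (3 or 4 are there). x along it to the blade, z up. Handle 100 x 26 x 24 mm; then flat neck 30 x 14, then blade 65 x 52, both 4 mm thick, flush with the handle's underside: it lies flat. 0.16 kg, balance about 35 mm ahead. Home in a slot: this point at rack x = -76, z about 60 mm, handle on the sill.
- scraper2_tip (a point): Middle of the front edge of the yellow scraper's blade, 2 mm above its underside, 145 mm ahead of the handle's centre; axes as the handle's. The blade's rear shoulders lie 65 mm behind it. Home: rack x = 69 mm, touching the back stop or within 10 mm of it. May be absent.
- scraper3_grip (a point): Centre of the orange scraper's handle, 12 mm above its underside; may be absent (3 or 4 are there). x along it to the blade, z up. Handle 100 x 26 x 24 mm; then flat neck 30 x 14, then blade 65 x 52, both 4 mm thick, flush with the handle's underside: it lies flat. 0.16 kg, balance about 35 mm ahead. Home in a slot: this point at rack x = -76, z about 60 mm, handle on the sill.
- scraper3_tip (a point): Middle of the front edge of the orange scraper's blade, 2 mm above its underside, 145 mm ahead of the handle's centre; axes as the handle's. The blade's rear shoulders lie 65 mm behind it. Home: rack x = 69 mm, touching the back stop or within 10 mm of it. May be absent.
- grease: Upright grease can, 72 mm across, 85 mm high, on the bench left of the rack; not part of the job. Origin under its centre.
Things that resemble listed ones, but are neither listed nor needed, are in the scene too. What is shaped like the part that bears scraper1_grip but pink is not meant.

How it is judged:
By the outcome, as a careful person would: the job done as asked, in the order asked, and still so for the second after the job is handed in, with the robot touching nothing.
Of scraper0, scraper1, scraper2, scraper3 only 3 to 4 are there at a start; the rules pass over those that are not, and their reading is None.
At some moment in a run one of scraper0, scraper1, scraper2, scraper3 may be knocked a few centimetres aside while the robot is not near it.
Once in a run the grip may slacken for a moment while it holds something.
It also fails if it takes over 208 s, if anything falls off the work surface, if the arm or the gripper's body presses on something with over 40 N, if the wrist force passes 120 N, or if a joint passes its speed limit or range.

## Working session

There is one attempt and no reset: what is moved stays moved. The work goes in short steps, Python scripts to look and compute and a tool call to move; the robot and the scene stay as the last step left them, time stands still between calls to the robot, and variables do not carry over. Pictures are saved under pics/ and viewed, at most 14 in all, crops included, and the job is handed in when it is done.

Besides the shell and the picture viewer there is one more tool, called after "Request:" as a command line: name --argument value ..., lists and objects as JSON in quotes. send_rows: Moves the arm, as the interface text tells. Its arguments: {"type":"object","properties":{"plan":{"type":"array","items":{"type":"array","items":{"type":"array","items":{"type":"number"}}}},"grip_force":{"type":"number"}},"required":["plan"]}

```bash
mkdir -p pics; cat > h.py <<'E'
import numpy as np, cv2
from bench import sensors, optics, ctrl
from scipy.spatial.transform import Rotation as Ro
def ray(cam,px):
    c=optics.calibration(cam);K=np.array(c["camera_matrix"]);R=np.array(c["R"]);t=np.array(c["t"])
    d=R.T@np.linalg.solve(K,[px[0],px[1],1]); return -R.T@t,d
def at_z(cam,px,z):
    o,d=ray(cam,px); return o+d*(z-o[2])/d[2]
def proj(cam,X):
    c=optics.calibration(cam);p=np.array(c["camera_matrix"])@(np.array(c["R"])@np.array(X)+np.array(c["t"]));return p[:2]/p[2]
E
python3 - <<'E'
from h import *
for c in("top","side"):
    cv2.imwrite(f"pics/{c}0.png",cv2.resize(optics.camera(c),None,fx=1.5,fy=1.5)); print(c,ray(c,(256,192)))
s=sensors.state(); print(s["t"],s["tcp_pos"],s["orientation"],s["grip_width"])
for n,z in [("rack",0),("slot0",.05),("slot3",.05),("pad",.09),("grease",0)]+[(f"scraper{i}_{k}",zz) for i in range(4) for k,zz in(("grip",.012),("tip",.002))]:
    r=optics.mark_of("top",n)
    print(n,[(np.round(q["pixel"],0),round(q["confidence"],2),np.round(at_z("top",q["pixel"],z)[:2],3)) for q in r[:3]])
E
```

```text
top (array([0.27494226, 0.00410425, 1.27479014]), array([ 0.17812835,  0.01531117, -0.98388826]))
side (array([ 0.26553983, -0.64542526,  0.80628043]), array([ 0.21299767,  0.63386693, -0.74363527]))
0.1 [0.25000141 0.57238792 0.247643  ] [-1.79928718e+02  7.98070460e-04  1.56409682e+02] 0.08541964426433803
rack [(array([252., 141.]), 0.92, array([0.656, 0.04 ]))]
slot0 [(array([212., 122.]), 0.75, array([0.693, 0.151])), (array([243., 129.]), 0.66, array([0.674, 0.063])), (array([297., 138.]), 0.57, array([ 0.653, -0.086]))]
slot3 [(array([212., 122.]), 0.75, array([0.693, 0.151])), (array([243., 129.]), 0.66, array([0.674, 0.063])), (array([297., 138.]), 0.57, array([ 0.653, -0.086]))]
pad [(array([254., 127.]), 0.77, array([0.668, 0.032]))]
grease [(array([143., 108.]), 0.86, array([0.748, 0.363])), (array([244., 214.]), 0.18, array([0.441, 0.055]))]
scraper0_grip [(array([129., 209.]), 0.58, array([0.449, 0.377]))]
scraper0_tip [(array([116., 162.]), 0.58, array([0.585, 0.429]))]
scraper1_grip [(array([195., 214.]), 0.89, array([0.437, 0.193])), (array([191., 296.]), 0.65, array([0.216, 0.192]))]
scraper1_tip [(array([146., 265.]), 0.97, array([0.295, 0.323])), (array([246., 212.]), 0.87, array([0.447, 0.05 ]))]
scraper2_grip [(array([340., 216.]), 0.63, array([ 0.442, -0.211]))]
scraper2_tip [(array([286., 223.]), 0.88, array([ 0.418, -0.061]))]
scraper3_grip [(array([393., 220.]), 0.93, array([ 0.433, -0.357]))]
scraper3_tip [(array([389., 167.]), 0.55, array([ 0.585, -0.354]))]
```

View pics/top0.png

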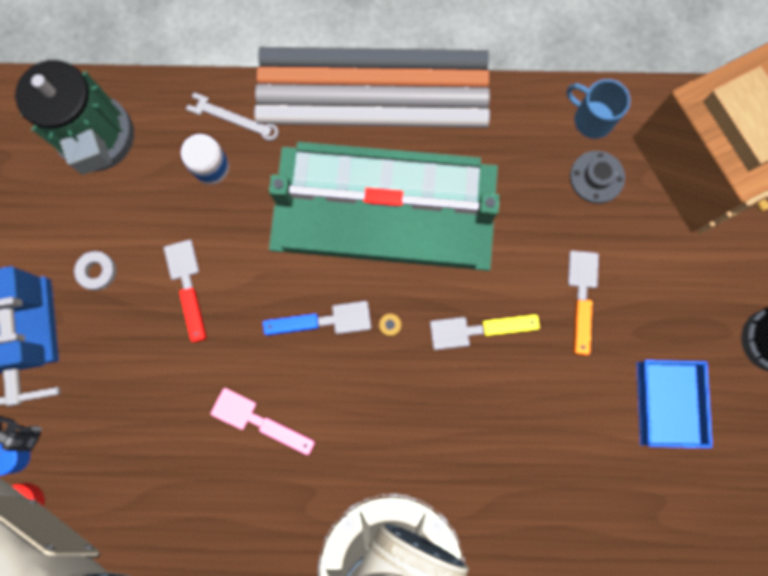

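View pics/side0.png

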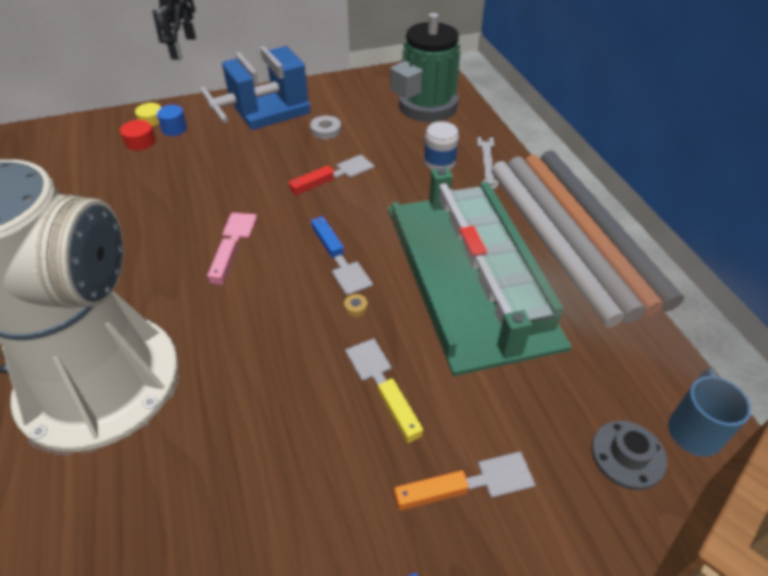

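The top view shows red (128,210), blue (195,214), yellow (340,216) and orange (390,218) scrapers. The pink look-alike sits at (175,280) and the grease can at (137,104). All four scrapers are there. The rack is at about (255,135) with its bar down. Next, a close crop for the rack pose.

```bash
cat > ov.py <<'E'
from h import *
def w(P,X): # P=(x,y,yaw deg); X rack
    a=np.radians(P[2]);X=np.asarray(X,float);return np.array([P[0]+np.cos(a)*X[0]-np.sin(a)*X[1],P[1]+np.sin(a)*X[0]+np.cos(a)*X[1],X[2]])
E
python3 - <<'E'
from ov import *
t=cv2.imread("pics/top0.png");s=cv2.imread("pics/side0.png")
a=cv2.resize(t[135:275,262:504],None,fx=3.3,fy=3.3,interpolation=cv2.INTER_CUBIC)[:,:798]
cv2.imwrite("pics/c1.png",a)
b=cv2.resize(s[160:380,380:580],None,fx=2.7,fy=2.7,interpolation=cv2.INTER_CUBIC);cv2.imwrite("pics/c2.png",b);print(a.shape,b.shape)
E
```

```text
(462, 798, 3) (594, 540, 3)
```

View pics/c1.png

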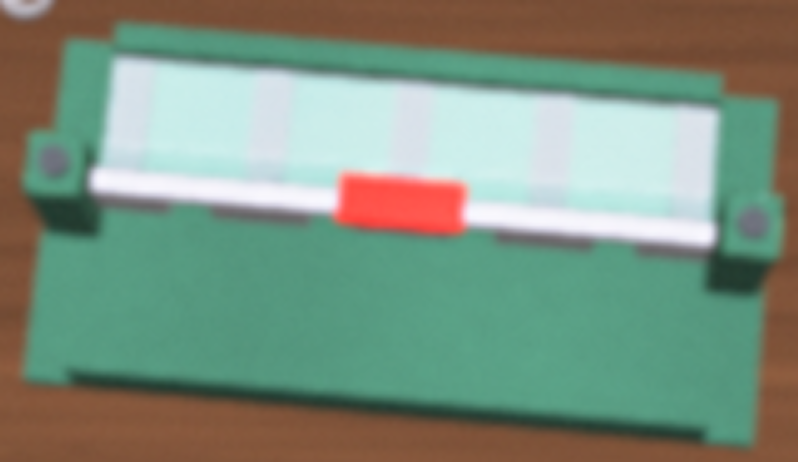

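View pics/c2.png

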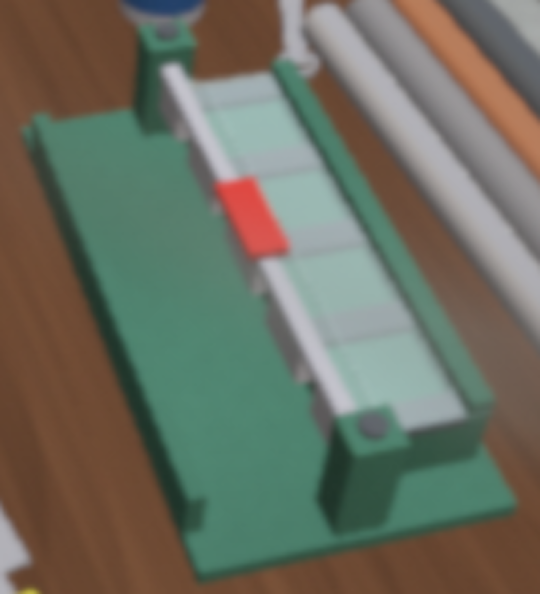

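The crops show the rack clearly. The column-top dots are at crop (53,161) and (752,223) from above, and at (167,32) and (373,426) from the side. I'll fit the pose to them.

```bash
python3 - <<'E'
from ov import *
from scipy.optimize import least_squares
def full(u,v,f,ox,oy): return np.array([((u+.5)/f-.5+ox+.5)/1.5-.5,((v+.5)/f-.5+oy+.5)/1.5-.5])
T=lambda u,v:("top",full(u,v,3.3,262,135)); S=lambda u,v:("side",full(u,v,2.7,380,160))
obs=[(T(53,161),(-8,191,97)),(T(752,223),(-8,-191,97)),(S(167,32),(-8,191,97)),(S(373,426),(-8,-191,97)),
(T(24,380),(-112,210,'b')),(T(752,445),(-112,-210,'b')),(T(778,100),(95,-210,'b')),(S(202,578),(-112,-210,'b')),(S(516,505),(95,-210,'b')),
(T(401,205),(-11,0,90)),(S(252,217),(-11,0,90))]
def f(p):
    r=[]
    for (c,px),X in obs:
        z=p[3] if X[2]=='b' else X[2]/1000
        r+=list(proj(c,w(p,(X[0]/1000,X[1]/1000,z)))-px)
    return np.array(r)
r=least_squares(f,[.66,.03,-8,.004],loss="soft_l1",x_scale=[.01,.01,1,.01]);print(r.x);print(np.round(f(r.x).reshape(-1,2),2))
for idx in([0,1,2,3],[0,1,2,3,9,10],[0,1],[2,3]):
    o=obs;sub=[obs[i] for i in idx];g=obs;obs=sub
    q=least_squares(lambda p:f([*p,0]),r.x[:3],x_scale=[.01,.01,1]);print(idx,q.x);obs=g
P=r.x[:3]
# scraper masks: principal positions
t=optics.camera("top");s=optics.camera("side");hsv={"top":cv2.cvtColor(t,cv2.COLOR_BGR2HSV),"side":cv2.cvtColor(s,cv2.COLOR_BGR2HSV)}
for n,z,m in[("rack",0,0)]:
    print(w(P,(0,0,0)))
for i,c in enumerate(["red","blue","yellow","orange"]):
    for cam in("top","side"):
        for k,z in(("grip",.012),("tip",.002)):
            d=optics.mark_of(cam,f"scraper{i}_{k}")
            print(c,cam,k,[(np.round(q["pixel"],1),round(q["confidence"],2),np.round(at_z(cam,q["pixel"],z)[:2],4)) for q in d[:2]])
E
```

```text
[ 0.66890429  0.02715756 -4.06199902  0.00931653]
[[ 0.09  0.44]
 [ 0.43  0.24]
 [ 0.17 -0.46]
 [ 0.62 -0.4 ]
 [-0.06  0.52]
 [ 0.33  0.63]
 [-0.16  0.78]
 [-0.33 -0.63]
 [ 0.64  0.1 ]
 [ 0.18 -0.44]
 [ 0.39 -1.16]]
[0, 1, 2, 3] [ 0.6687559   0.02735525 -4.21346386]
[0, 1, 2, 3, 9, 10] [ 0.66825387  0.02696924 -4.19758848]
[0, 1] [ 0.66985558  0.02786385 -4.15995181]
[2, 3] [ 0.6673637   0.02614113 -4.20931974]
[0.66890429 0.02715756 0.        ]
red top grip [(array([129. , 207.9]), 0.71, array([0.4508, 0.3781]))]
red top tip [(array([119.7, 162.7]), 0.68, array([0.5826, 0.4175]))]
red side grip [(array([208.6, 119.8]), 0.64, array([0.4468, 0.3785]))]
red side tip [(array([242.8, 105.2]), 0.88, array([0.5794, 0.4334]))]
blue top grip [(array([196.2, 214.7]), 0.9, array([0.4357, 0.1889])), (array([188.1, 291.8]), 0.69, array([0.2254, 0.201 ]))]
blue top tip [(array([244.8, 212.8]), 0.71, array([0.4454, 0.054 ])), (array([146.5, 266.5]), 0.65, array([0.2904, 0.3208]))]
blue side grip [(array([146.6, 176.2]), 0.83, array([0.2211, 0.1844])), (array([215.9, 158.5]), 0.82, array([0.4233, 0.1938]))]
blue side tip [(array([239. , 197.1]), 0.91, array([0.4463, 0.037 ]))]
yellow top grip [(array([286.3, 224.7]), 0.68, array([ 0.4133, -0.0623])), (array([194. , 216.8]), 0.61, array([0.4297, 0.1947]))]
yellow top tip [(array([285.9, 224.4]), 0.71, array([ 0.4152, -0.0617])), (array([245.7, 128.5]), 0.64, array([0.6921, 0.0582]))]
yellow side grip [(array([264.6, 274.5]), 0.94, array([ 0.4318, -0.214 ])), (array([317.1, 180.7]), 0.44, array([0.6679, 0.0182]))]
yellow side tip [(array([242.5, 226.8]), 0.78, array([ 0.4259, -0.0617]))]
orange top grip [(array([388.4, 218.8]), 0.81, array([ 0.436 , -0.3446])), (array([269.3, 128.6]), 0.72, array([ 0.6899, -0.0102]))]
orange top tip [(array([389. , 167.6]), 0.85, array([ 0.584 , -0.3532]))]
orange side grip [(array([285.6, 323.6]), 0.89, array([ 0.4351, -0.3367]))]
orange side tip []
```

```bash
cat >> ov.py <<'E'
P=(.6687,.0272,-4.15)
def leg(p0,yaw,p1,vmax=.95):
    """rows (tool down, fixed yaw) for straight move p0->p1"""
    R=Ro.from_euler("xyz",[180,0,yaw],degrees=True).as_matrix();d=R.T@(np.array(p1)-p0)/.03
    n=max(1,int(np.ceil(np.abs(d).max()/vmax)));print(np.round(p1,4),"rows",n,"each",np.round(d/n,3));return np.array(p1)
def turn(y0,y1):
    d=np.radians((y1-y0+180)%360-180)/.5;n=int(np.ceil(abs(d)/.28));print("turn rows",n,"each",round(-d/n,3))
def st():
    s=sensors.state();print("t",round(s["t"],2),np.round(s["tcp_pos"],4),np.round(s["orientation"],2),"w",round(s["grip_width"],4),"F",np.round(s["ft_force"],1),"j6",round(s["joints"][5],1));return s
E
python3 - <<'E'
from ov import *
s=st();p=s["tcp_pos"]; turn(156.41,175.85)
x=w(P,(-.011,0,.16));x2=leg(p,175.85,x);leg(x2,175.85,w(P,(-.011,0,.115)))
# colour masks for the handles in top
im=optics.camera("top");h=cv2.cvtColor(im,cv2.COLOR_BGR2HSV)
for n,(u,v),lo,hi in[("red",(128,210),0,6),("blue",(195,214),100,125),("yellow",(340,216),24,34),("orange",(390,218),10,22)]:
    m=((h[...,0]>=lo)&(h[...,0]<=hi)&(h[...,1]>170)&(h[...,2]>110)).astype(np.uint8)
    k=np.zeros_like(m);k[v-40:v+40,u-40:u+40]=1;m*=k
    ys,xs=np.nonzero(m);r=cv2.minAreaRect(np.c_[xs,ys].astype(np.float32));c=r[0]
    W=np.array([at_z("top",q,.02)[:2] for q in zip(xs,ys)]);mu=W.mean(0);ev,E=np.linalg.eigh(np.cov((W-mu).T))
    print(n,len(xs),np.round(mu,4),"ang",round(np.degrees(np.arctan2(E[1,1],E[0,1])),1),"len",np.round(np.sqrt(12*ev),3))
E
```

```text
t 1.65 [0.2502 0.5728 0.2483] [180.     0.   156.41] w 0.0857 F [-0.8  0.6 -0.2] j6 -0.1
turn rows 3 each -0.226
[0.6577 0.028  0.16  ] rows 19 each [-0.782 -0.901  0.155]
[0.6577 0.028  0.115 ] rows 2 each [ 0.   -0.    0.75]
red 414 [0.4447 0.3784] ang -161.5 len [0.034 0.1  ]
blue 291 [0.4311 0.1946] ang 99.3 len [0.026 0.093]
yellow 62 [ 0.4376 -0.2079] ang 93.6 len [0.046 0.106]
orange 220 [ 0.4354 -0.3397] ang 176.4 len [0.049 0.107]
```

Request:
send_rows --plan '[[[0,0,-0.226,0,0,0,0],[0,0,-0.226,0,0,0,0],[0,0,-0.226,0,0,0,0],[0,0,0,-0.782,-0.901,0.155,0],[0,0,0,-0.782,-0.901,0.155,0],[0,0,0,-0.782,-0.901,0.155,0],[0,0,0,-0.782,-0.901,0.155,0],[0,0,0,-0.782,-0.901,0.155,0],[0,0,0,-0.782,-0.901,0.155,0],[0,0,0,-0.782,-0.901,0.155,0],[0,0,0,-0.782,-0.901,0.155,0],[0,0,0,-0.782,-0.901,0.155,0]]]'

```text
t: 2.9
tcp_pos: [0.4438, 0.3136, 0.2064]
orientation: [180.0, 0.0, 175.8]
ft_force: [-0.3, 0.1, -0.0]
grip_width: -0.0
gripper_force: 0.0
```

Request:
send_rows --plan '[[[0,0,0,-0.782,-0.901,0.155,0],[0,0,0,-0.782,-0.901,0.155,0],[0,0,0,-0.782,-0.901,0.155,0],[0,0,0,-0.782,-0.901,0.155,0],[0,0,0,-0.782,-0.901,0.155,0],[0,0,0,-0.782,-0.901,0.155,0],[0,0,0,-0.782,-0.901,0.155,0],[0,0,0,-0.782,-0.901,0.155,0],[0,0,0,-0.782,-0.901,0.155,0],[0,0,0,-0.782,-0.901,0.155,0],[0,0,0,0,0,0,0],[0,0,0,0,0,0,0]]]'

```text
t: 4.1
tcp_pos: [0.6573, 0.0276, 0.1595]
orientation: [180.0, -0.0, 175.7]
ft_force: [0.4, 0.2, -0.1]
grip_width: 0.0001
gripper_force: 0.0
```

Request:
send_rows --plan '[[[0,0,0,0,0,0.7,0],[0,0,0,0,0,0.7,0],[0,0,0,0,0,0.1,0],[0,0,0,0,0,0.1,0],[0,0,0,0,0,0.1,0],[0,0,0,0,0,0.1,0],[0,0,0,0,0,0.1,0],[0,0,0,0,0,0.1,0],[0,0,0,0,0,0.07,0],[0,0,0,0,0,0,0]]]'

```text
t: 5.1
tcp_pos: [0.6579, 0.0284, 0.0981]
orientation: [180.0, 0.1, 175.8]
ft_force: [0.1, 2.6, 4.4]
grip_width: 0.0002
gripper_force: 2.0
```

Request:
send_rows --plan '[[[0,0,0,0,0,0.03,0],[0,0,0,0,0,0.02,0],[0,0,0,0,0,0,0]]]'

```text
t: 5.4
tcp_pos: [0.658, 0.0284, 0.098]
orientation: [180.0, 0.1, 175.8]
ft_force: [-4.1, 3.1, 16.6]
grip_width: 0.0001
gripper_force: 8.0
```

```bash
python3 - <<'E'
from ov import *
p=leg(np.array([.658,.028,.2]),198.5,(.4447,.3784,.12)); leg(p,198.5,(.4447,.3784,.05))
E
```

```text
[0.4447 0.3784 0.12  ] rows 15 each [0.202 0.889 0.178]
[0.4447 0.3784 0.05  ] rows 3 each [-0.    -0.     0.778]
```

Request:
send_rows --plan '[[[0,0,0,0,0,-0.85,0],[0,0,0,0,0,-0.85,0],[0,0,-0.264,0,0,-0.85,0],[0,0,-0.264,0,0,-0.85,0.3],[0,0,-0.264,0,0,0,0.7]]]'

```text
t: 5.9
tcp_pos: [0.6593, 0.0279, 0.2019]
orientation: [-179.9, 0.3, -161.2]
ft_force: [0.5, -0.2, -0.3]
grip_width: 0.0283
gripper_force: 0.0
```

Request:
send_rows --plan '[[[0,0,0,0.202,0.889,0.178,0.9],[0,0,0,0.202,0.889,0.178,0.9],[0,0,0,0.202,0.889,0.178,0.9],[0,0,0,0.202,0.889,0.178,0.9],[0,0,0,0.202,0.889,0.178,0.9],[0,0,0,0.202,0.889,0.178,0.9],[0,0,0,0.202,0.889,0.178,0.9],[0,0,0,0.202,0.889,0.178,0.9],[0,0,0,0.202,0.889,0.178,0.9],[0,0,0,0.202,0.889,0.178,0.9]]]'

```text
t: 6.9
tcp_pos: [0.5145, 0.2623, 0.1443]
orientation: [-180.0, -0.0, -161.5]
ft_force: [-0.6, 0.4, -0.3]
grip_width: 0.0767
gripper_force: 0.0
```

```bash
cat > look.py <<'E'
import sys
from ov import *
def handles(im,cam="top"):
    h=cv2.cvtColor(im,cv2.COLOR_BGR2HSV)
    for n,lo,hi in[("red",0,6),("blue",100,125),("yellow",24,34),("orange",10,22)]:
        m=((h[...,0]>=lo)&(h[...,0]<=hi)&(h[...,1]>(130 if n!="orange" else 200))&(h[...,2]>110)).astype(np.uint8)
        N,L,S,C=cv2.connectedComponentsWithStats(m)
        for i in range(1,N):
            if S[i,4]<60: continue
            ys,xs=np.nonzero(L==i);W=np.array([at_z(cam,q,.02)[:2] for q in zip(xs,ys)]);mu=W.mean(0);ev,E=np.linalg.eigh(np.cov((W-mu).T));l=np.sqrt(12*ev)
            if .07<l[1]<.13 and l[0]<.055: print(cam,n,np.round(mu,4),"ang",round(np.degrees(np.arctan2(E[1,1],E[0,1]))%180,1),"len",np.round(l,3))
if __name__=="__main__":
    tag=sys.argv[1];t=optics.camera("top");s=optics.camera("side");handles(t);handles(s,"side");st()
    cv2.imwrite(f"pics/{tag}.png",np.hstack([cv2.resize(t[60:260,70:430],(432,240)),cv2.resize(s[30:370,110:400],(348,408))[:240]]) if 0 else np.vstack([t[60:260,60:440],s[90:360,120:500]]))
E
python3 look.py l1
```

```text
top red [0.6911 0.0305] ang 85.7 len [0.031 0.074]
top blue [0.4339 0.1807] ang 97.9 len [0.028 0.071]Traceback (most recent call last):
  File "look.py", line 13, in <module>
    tag=sys.argv[1];t=optics.camera("top");s=optics.camera("side");handles(t);handles(s,"side");st()
                                                                   ~~~~~~~^^^
  File "look.py", line 10, in handles
    ys,xs=np.nonzero(L==i);W=np.array([at_z(cam,q,.02)[:2] for q in zip(xs,ys)]);mu=W.mean(0);ev,E=np.linalg.eigh(np.cov((W-mu).T));l=np.sqrt(12*ev)
                                       ~~~~^^^^^^^^^^^
  File "h.py", line 8, in at_z
    o,d=ray(cam,px); return o+d*(z-o[2])/d[2]
        ~~~^^^^^^^^
  File "h.py", line 5, in ray
    c=optics.calibration(cam);K=np.array(c["camera_matrix"]);R=np.array(c["R"]);t=np.array(c["t"])
ValueError: time passes only in moves, steps and waits
```

View pics/l1.png

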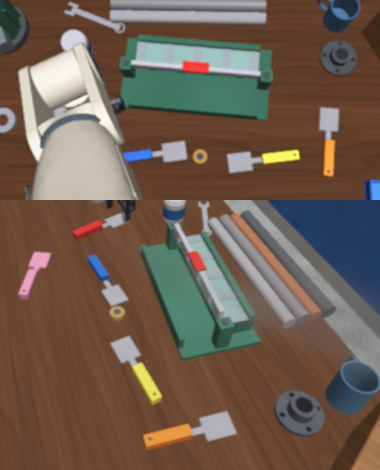

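The bar is up: the pad is at about (196,67) in the top crop and consistent with z = 124 mm. Red still lies at (0.444, 0.376).

```bash
python3 - <<'E'
from ov import *
p=leg(np.array([.5149,.2618,.1446]),198.5,(.444,.376,.06)); leg(p,198.5,(.444,.376,.019))
E
```

```text
[0.444 0.376 0.06 ] rows 5 each [0.207 0.872 0.564]
[0.444 0.376 0.019] rows 2 each [-0.    -0.     0.683]
```

Request:
send_rows --plan '[[[0,0,0,0.207,0.872,0.564,0.9],[0,0,0,0.207,0.872,0.564,0.9],[0,0,0,0.207,0.872,0.564,0.9],[0,0,0,0.207,0.872,0.564,0.9],[0,0,0,0.207,0.872,0.564,0.9],[0,0,0,0,0,0.5,0.9],[0,0,0,0,0,0.5,0.9],[0,0,0,0,0,0.35,0.9],[0,0,0,0,0,0,0.9]]]'

```text
t: 8.0
tcp_pos: [0.4442, 0.3743, 0.0183]
orientation: [-179.9, -0.1, -161.6]
ft_force: [0.2, 0.2, 0.6]
grip_width: 0.0767
gripper_force: 0.0
```

Request:
send_rows --plan '[[[0,0,0,0,0,0,0],[0,0,0,0,0,0,0],[0,0,0,0,0,0,0],[0,0,0,0,0,0,0],[0,0,0,0,0,0,0],[0,0,0,0,0,0,0],[0,0,0,0,0,0,0]]]' --grip_force 80

```text
t: 8.7
tcp_pos: [0.4448, 0.3763, 0.0208]
orientation: [180.0, 0.1, -161.5]
ft_force: [0.3, -1.7, 4.8]
grip_width: 0.0245
gripper_force: 79.4
```

```bash
python3 - <<'E'
from ov import *
p=np.array([.4445,.3755,.0955]);p=leg(p,175.85,w(P,(-.200,.12,.085)));leg(p,175.85,w(P,(-.19,.12,.072)));leg(p,175.85,w(P,(-.076,.12,.072)))
E
```

```text
[0.4779 0.1614 0.085 ] rows 8 each [-0.203 -0.88   0.044]
[0.4879 0.1606 0.072 ] rows 1 each [-0.333 -0.     0.433]
[0.6016 0.1524 0.072 ] rows 5 each [-0.827 -0.     0.087]
```

Request:
send_rows --plan '[[[0,0,0,0,0,-0.5,0],[0,0,0,0,0,-0.5,0],[0,0,0.263,0,0,-0.5,0],[0,0,0.263,0,0,-0.5,0],[0,0,0.263,0,0,-0.5,0],[0,0,0,0,0,0,0]]]'

```text
t: 9.3
tcp_pos: [0.4455, 0.3771, 0.098]
orientation: [179.8, 0.2, 175.8]
ft_force: [0.8, 0.5, -1.4]
grip_width: 0.0244
gripper_force: 78.6
```

Request:
send_rows --plan '[[[0,0,0,-0.203,-0.88,0.044,0],[0,0,0,-0.203,-0.88,0.044,0],[0,0,0,-0.203,-0.88,0.044,0],[0,0,0,-0.203,-0.88,0.044,0],[0,0,0,-0.203,-0.88,0.044,0],[0,0,0,-0.203,-0.88,0.044,0],[0,0,0,-0.203,-0.88,0.044,0],[0,0,0,-0.203,-0.88,0.044,0],[0,0,0,0,0,0,0],[0,0,0,0,0,0,0]]]'

```text
t: 10.3
tcp_pos: [0.4778, 0.1615, 0.0844]
orientation: [180.0, 0.0, 176.0]
ft_force: [0.2, 0.0, -1.9]
grip_width: 0.0243
gripper_force: 78.9
```

```bash
cat > chk.py <<'E'
import sys
from ov import *
tag,y=sys.argv[1],float(sys.argv[2]);s=st();p=np.array(s["tcp_pos"])
a=np.radians(P[2]);d=p[:2]-np.array(P[:2]);print("rack xy",np.round([np.cos(a)*d[0]+np.sin(a)*d[1],-np.sin(a)*d[0]+np.cos(a)*d[1]],4))
zo=float(sys.argv[3]) if len(sys.argv)>3 else .0195
out=[]
for cam in("top","side"):
    im=optics.camera(cam);u,v=proj(cam,w(P,(-.06,y,.06))).astype(int);hx,hy=(33,50) if cam=="top" else(50,50)
    hx=50
    u0,v0=max(0,u-hx),max(0,v-hy);c=cv2.resize(im[v0:v0+2*hy,u0:u0+2*hx],(400,400),interpolation=cv2.INTER_CUBIC)
    def dr(pts,col):
        q=[((proj(cam,X)-[u0,v0]+.5)*4-.5) for X in pts];cv2.polylines(c,[np.round(q).astype(int)],True,col,1)
    dr([w(P,(xx,y+yy,.050)) for xx,yy in((0,-.029),(0,.029),(.069,.029),(.069,-.029))],(255,0,255))
    yaw=s["orientation"][2]+180;z=p[2]-zo+.004;Q=(p[0],p[1],yaw)
    dr([w(Q,(xx,yy,z)) for xx,yy in((.08,-.026),(.145,-.026),(.145,.026),(.08,.026))],(0,255,255))
    out.append(c)
cv2.imwrite(f"pics/{tag}.png",np.hstack(out))
E
python3 chk.py i0 .12
```

```text
t 10.3 [0.4778 0.1615 0.0844] [1.7999e+02 1.0000e-02 1.7598e+02] w 0.0243 F [ 0.2  0.  -1.9] j6 -67.5
rack xy [-0.2001  0.1202]
```

View pics/i0.png

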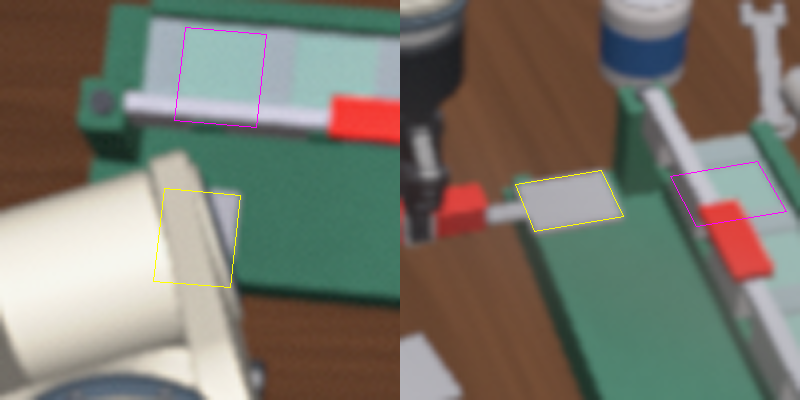

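The predicted blade outline (yellow) matches the seen blade at (570,200), and the slot outline (magenta) matches its window. Inserting.

Request:
send_rows --plan '[[[0,0,0,-0.4,0,0.413,0],[0,0,0,-0.6,0,0,0],[0,0,0,-0.6,0,0,0],[0,0,0,-0.333,0,0,0],[0,0,0,-0.333,0,0,0],[0,0,0,-0.333,0,0,0],[0,0,0,-0.333,0,0,0],[0,0,0,0,0,0,0]]]'

```text
t: 11.2
tcp_pos: [0.5669, 0.1557, 0.0721]
orientation: [180.0, 0.1, 175.9]
ft_force: [0.3, 0.9, -1.3]
grip_width: 0.0245
gripper_force: 78.9
```

Request:
send_rows --plan '[[[0,0,0,-0.333,0,0,0],[0,0,0,-0.333,0,0,0],[0,0,0,-0.333,0,0,0],[0,0,0,-0.07,0,0,0],[0,0,0,-0.07,0,0,0],[0,0,0,-0.07,0,0,0],[0,0,0,0,0,0,0]]]'

```text
t: 11.9
tcp_pos: [0.6006, 0.1528, 0.0715]
orientation: [-180.0, -0.1, 175.9]
ft_force: [-2.9, 0.5, -2.0]
grip_width: 0.0243
gripper_force: 79.0
```

Request:
send_rows --plan '[[[0,0,0,-0.05,0,0,0],[0,0,0,-0.05,0,0,0],[0,0,0,0,0,0,0]]]'

```text
t: 12.2
tcp_pos: [0.6006, 0.1527, 0.0709]
orientation: [-179.9, -0.5, 175.9]
ft_force: [-14.7, 1.8, 3.6]
grip_width: 0.0243
gripper_force: 79.6
```

Request:
send_rows --plan '[[[0,0,0,0.05,0,0.05,0.15],[0,0,0,0,0,0,0.35],[0,0,0,0,0,0,0.55],[0,0,0,0,0,0,0.55],[0,0,0,0,0,-0.5,0.55],[0,0,0,0,0,-0.95,0.55],[0,0,0,0,0,-0.95,0.55],[0,0,0,0.9,0,-0.5,0.7],[0,0,0.272,0,0,0,0.9],[0,0,0.272,0,0,0,0.9],[0,0,0.272,0,0,0,0.9],[0,0,0.272,0,0,0,0.9]]]'

```text
t: 13.4
tcp_pos: [0.5767, 0.1548, 0.1589]
orientation: [179.9, 0.1, 144.4]
ft_force: [0.2, -0.7, 0.1]
grip_width: 0.0768
gripper_force: 0.0
```

Request:
send_rows --plan '[[[0,0,0.272,0,0,0,0.9],[0,0,0.272,0,0,0,0.9],[0,0,0.272,0,0,0,0.9],[0,0,0.272,0,0,0,0.9],[0,0,0.272,0,0,0,0.9],[0,0,0.272,0,0,0,0.9]]]'

```text
t: 14.0
tcp_pos: [0.5767, 0.1548, 0.1587]
orientation: [179.9, -0.0, 97.7]
ft_force: [0.6, 0.2, 0.4]
grip_width: 0.0771
gripper_force: 0.0
```

```bash
python3 look.py l2; python3 - <<'E'
from ov import *
s=sensors.state();yaw=s["orientation"][2];p=leg(np.array(s["tcp_pos"]),yaw,(.430,.19,.06))
E
```

```text
top red [0.6912 0.0303] ang 85.4 len [0.031 0.074]
top yellow [ 0.4392 -0.2108] ang 97.9 len [0.031 0.102]
top orange [ 0.441  -0.3296] ang 175.7 len [0.005 0.095]
side red [0.6189 0.1976] ang 2.8 len [0.048 0.109]
side red [0.7127 0.1247] ang 86.2 len [0.031 0.08 ]
side blue [0.3641 0.8843] ang 100.7 len [0.044 0.13 ]
side blue [0.1776 0.7027] ang 90.5 len [0.048 0.126]
side blue [0.4287 0.1891] ang 97.6 len [0.027 0.109]
side yellow [0.1258 0.758 ] ang 95.9 len [0.048 0.088]
side yellow [ 0.4362 -0.2149] ang 96.5 len [0.03  0.105]
t 14.1 [0.5767 0.1548 0.1585] [ 1.7993e+02 -1.0000e-02  9.7870e+01] w 0.0772 F [ 0.4 -0.8 -0.8] j6 7.0
[0.43 0.19 0.06] rows 5 each [ 0.366 -0.936  0.657]
```

Request:
send_rows --plan '[[[0,0,0,0.366,-0.936,0.657,0.9],[0,0,0,0.366,-0.936,0.657,0.9],[0,0,0,0.366,-0.936,0.657,0.9],[0,0,0,0.366,-0.936,0.657,0.9],[0,0,0,0.366,-0.936,0.657,0.9],[0,0,0,0,0,0.5,0.9],[0,0,0,0,0,0.5,0.9],[0,0,0,0,0,0.33,0.9],[0,0,0,0,0,0,0.6],[0,0,0,0,0,0,0],[0,0,0,0,0,0,0],[0,0,0,0,0,0,0]]]'

```text
t: 15.3
tcp_pos: [0.4304, 0.1898, 0.02]
orientation: [179.9, -0.0, 98.0]
ft_force: [0.8, 0.2, -0.0]
grip_width: 0.0245
gripper_force: 78.3
```

Request:
send_rows --plan '[[[0,0,0,0,0,0,0],[0,0,0,0,0,0,0],[0,0,0,0,0,0,0],[0,0,0,0,0,0,0]]]'

```text
t: 15.7
tcp_pos: [0.4304, 0.1899, 0.0199]
orientation: [179.9, -0.0, 98.0]
ft_force: [0.1, -1.1, 6.2]
grip_width: 0.0241
gripper_force: 79.3
```

```bash
python3 - <<'E'
from ov import *
p=np.array([.4304,.1899,.0995]);p=leg(p,175.85,w(P,(-.200,.04,.085)))
E
```

```text
[0.4721 0.0816 0.085 ] rows 4 each [-0.412 -0.875  0.121]
```

Request:
send_rows --plan '[[[0,0,0,0,0,-0.66,0],[0,0,0,0,0,-0.66,0],[0,0,-0.272,0,0,-0.66,0],[0,0,-0.272,0,0,-0.67,0],[0,0,-0.272,0,0,0,0],[0,0,-0.272,0,0,0,0],[0,0,-0.272,0,0,0,0],[0,0,-0.272,0,0,0,0],[0,0,-0.272,0,0,0,0],[0,0,-0.272,0,0,0,0],[0,0,-0.272,0,0,0,0],[0,0,-0.272,0,0,0,0]]]'

```text
t: 16.9
tcp_pos: [0.4295, 0.1895, 0.0988]
orientation: [180.0, 0.0, 176.2]
ft_force: [0.1, -0.6, -2.0]
grip_width: 0.0242
gripper_force: 78.7
```

Request:
send_rows --plan '[[[0,0,0,-0.412,-0.875,0.121,0],[0,0,0,-0.412,-0.875,0.121,0],[0,0,0,-0.412,-0.875,0.121,0],[0,0,0,-0.412,-0.875,0.121,0],[0,0,0,0,0,0,0],[0,0,0,0,0,0,0]]]'

```text
t: 17.5
tcp_pos: [0.4714, 0.0809, 0.0841]
orientation: [180.0, -0.0, 175.8]
ft_force: [-0.1, 0.3, -1.9]
grip_width: 0.0243
gripper_force: 79.0
```

```bash
python3 chk.py i1 .04
```

```text
t 17.5 [0.4714 0.0809 0.0841] [179.99  -0.   175.82] w 0.0243 F [-0.1  0.3 -1.9] j6 -76.3
rack xy [-0.2007  0.0393]
```

View pics/i1.png

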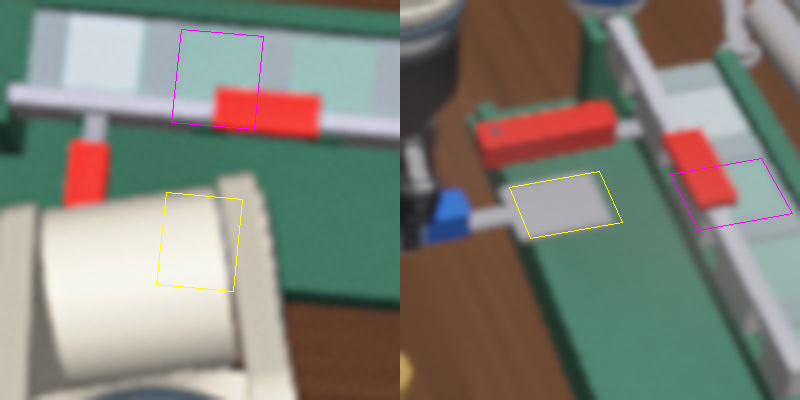

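Red is home, with its blade filling slot 0's window. The blue blade sits about 6 mm behind prediction, so blue's home should come near rack x = -70. Inserting it.

Request:
send_rows --plan '[[[0,0,0,-0.4,0,0.413,0],[0,0,0,-0.6,0,0,0],[0,0,0,-0.6,0,0,0],[0,0,0,-0.333,0,0,0],[0,0,0,-0.333,0,0,0],[0,0,0,-0.333,0,0,0],[0,0,0,-0.333,0,0,0],[0,0,0,0,0,0,0]]]'

```text
t: 18.4
tcp_pos: [0.5606, 0.0752, 0.0717]
orientation: [180.0, 0.1, 175.9]
ft_force: [-0.6, 0.1, -1.0]
grip_width: 0.0247
gripper_force: 79.1
```

Request:
send_rows --plan '[[[0,0,0,-0.333,0,0,0],[0,0,0,-0.333,0,0,0],[0,0,0,-0.333,0,0,0],[0,0,0,-0.1,0,0,0],[0,0,0,-0.1,0,0,0],[0,0,0,0,0,0,0]]]'

```text
t: 19.0
tcp_pos: [0.5952, 0.0725, 0.0714]
orientation: [-180.0, -0.0, 175.9]
ft_force: [-0.4, 0.4, -2.0]
grip_width: 0.0242
gripper_force: 79.1
```

Now at about rack x = -76; going on in small steps to contact.

Request:
send_rows --plan '[[[0,0,0,-0.07,0,0,0],[0,0,0,-0.07,0,0,0],[0,0,0,-0.05,0,0,0],[0,0,0,0,0,0,0]]]'

```text
t: 19.4
tcp_pos: [0.6007, 0.0721, 0.0715]
orientation: [-180.0, -0.0, 175.9]
ft_force: [-0.1, 1.2, -1.8]
grip_width: 0.0242
gripper_force: 79.1
```

Request:
send_rows --plan '[[[0,0,0,-0.05,0,0,0],[0,0,0,-0.05,0,0,0],[0,0,0,0,0,0,0]]]'

```text
t: 19.7
tcp_pos: [0.6009, 0.0721, 0.0708]
orientation: [-180.0, -0.3, 175.9]
ft_force: [-10.1, 1.8, 1.5]
grip_width: 0.0239
gripper_force: 79.6
```

Request:
send_rows --plan '[[[0,0,0,0.05,0,0.05,0.15],[0,0,0,0,0,0,0.35],[0,0,0,0,0,0,0.55],[0,0,0,0,0,0,0.55],[0,0,0,0.1,0,-0.5,0.55],[0,0,0,0,0,-0.95,0.55],[0,0,0,0,0,-0.95,0.55],[0,0,0,0.9,0,-0.5,0.7],[0,0,0.275,0,0,0,0.9],[0,0,0.275,0,0,0,0.9],[0,0,0.275,0,0,0,0.9],[0,0,0.275,0,0,0,0.9]]]'

```text
t: 20.9
tcp_pos: [0.5725, 0.0742, 0.1585]
orientation: [179.9, 0.1, 144.1]
ft_force: [-0.5, -0.4, 0.2]
grip_width: 0.0771
gripper_force: 0.0
```

Request:
send_rows --plan '[[[0,0,0.275,0,0,0,0.9],[0,0,0.275,0,0,0,0.9],[0,0,0.275,0,0,0,0.9],[0,0,0.275,0,0,0,0.9],[0,0,0.275,0,0,0,0.9],[0,0,0.275,0,0,0,0.9]]]'

```text
t: 21.5
tcp_pos: [0.5725, 0.0742, 0.1583]
orientation: [179.9, -0.0, 96.8]
ft_force: [-0.3, 0.7, 0.2]
grip_width: 0.0767
gripper_force: 0.0
```

```bash
python3 look.py l3; python3 - <<'E'
from ov import *
s=sensors.state();yaw=s["orientation"][2];p=leg(np.array(s["tcp_pos"]),yaw,(.4375,-.214,.06))
E
```

```text
top yellow [ 0.4393 -0.2108] ang 98.1 len [0.031 0.102]
side red [0.6203 0.197 ] ang 4.3 len [0.047 0.11 ]
side red [0.7124 0.1252] ang 85.4 len [0.031 0.08 ]
side blue [0.1777 0.7028] ang 90.4 len [0.048 0.126]
side blue [0.6081 0.1151] ang 5.4 len [0.042 0.107]
side yellow [0.1259 0.7581] ang 95.3 len [0.048 0.086]
side yellow [ 0.4362 -0.2152] ang 96.5 len [0.03  0.105]
t 21.6 [0.5725 0.0742 0.1582] [179.93   0.    97.02] w 0.0771 F [-0.6 -0.2  0.4] j6 0.2
[ 0.4375 -0.214   0.06  ] rows 10 each [-0.898 -0.564  0.327]
```

Request:
send_rows --plan '[[[0,0,0,-0.898,-0.564,0.327,0.9],[0,0,0,-0.898,-0.564,0.327,0.9],[0,0,0,-0.898,-0.564,0.327,0.9],[0,0,0,-0.898,-0.564,0.327,0.9],[0,0,0,-0.898,-0.564,0.327,0.9],[0,0,0,-0.898,-0.564,0.327,0.9],[0,0,0,-0.898,-0.564,0.327,0.9],[0,0,0,-0.898,-0.564,0.327,0.9],[0,0,0,-0.898,-0.564,0.327,0.9],[0,0,0,-0.898,-0.564,0.327,0.9],[0,0,0,0,0,0,0.9]]]'

```text
t: 22.7
tcp_pos: [0.4363, -0.2165, 0.0586]
orientation: [-179.9, -0.0, 97.2]
ft_force: [0.1, 0.1, -0.2]
grip_width: 0.0769
gripper_force: 0.0
```

```bash
python3 look.py l4
```

```text
top red [0.691  0.0291] ang 85.8 len [0.031 0.072]
top red [0.6011 0.1421] ang 4.6 len [0.03  0.106]
top blue [0.6088 0.0756] ang 176.5 len [0.031 0.104]
side red [0.1169 0.651 ] ang 85.6 len [0.021 0.112]
side red [0.7126 0.1254] ang 85.0 len [0.031 0.079]
side blue [0.1768 0.7088] ang 88.5 len [0.045 0.123]
side yellow [0.1342 0.7545] ang 87.7 len [0.03  0.093]
side yellow [ 0.4372 -0.2218] ang 95.7 len [0.03  0.089]
t 22.8 [ 0.4378 -0.2147  0.0593] [179.98   0.    97.19] w 0.077 F [ 0.4  0.1 -0.3] j6 -33.5
```

View pics/l4.png

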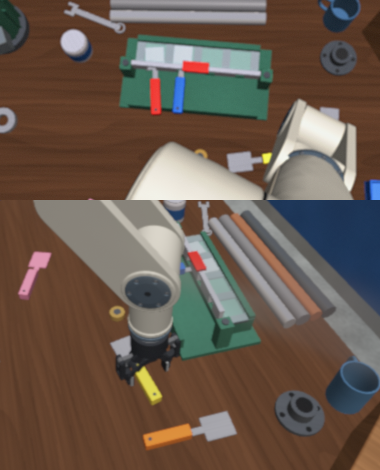

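The gripper is over yellow at (150,384), blue is home and straight, and red in slot 0 now stands a little skewed. I'll straighten red later. Grasping yellow.

Request:
send_rows --plan '[[[0,0,0,0,0,0.5,0.9],[0,0,0,0,0,0.5,0.9],[0,0,0,0,0,0.33,0.9],[0,0,0,0,0,0,0.6],[0,0,0,0,0,0,0],[0,0,0,0,0,0,0],[0,0,0,0,0,0,0],[0,0,0,0,0,0,0],[0,0,0,0,0,0,0],[0,0,0,0,0,0,0],[0,0,0,0,0,0,0]]]'

```text
t: 23.9
tcp_pos: [0.4384, -0.2143, 0.02]
orientation: [179.9, 0.0, 97.2]
ft_force: [-0.6, 1.5, 6.9]
grip_width: 0.024
gripper_force: 79.2
```

```bash
python3 - <<'E'
from ov import *
p=np.array([.4378,-.2142,.0995]);p=leg(p,-4.15,w(P,(-.200,-.04,.085)));turn(97.1,-4.15)
E
```

```text
[0.4663 0.0018 0.085 ] rows 8 each [ 0.053 -0.906  0.06 ]
turn rows 13 each 0.272
```

Request:
send_rows --plan '[[[0,0,0,0,0,-0.66,0],[0,0,0.272,0,0,-0.66,0],[0,0,0.272,0,0,-0.66,0],[0,0,0.272,0,0,-0.67,0],[0,0,0.272,0,0,0,0],[0,0,0.272,0,0,0,0],[0,0,0.272,0,0,0,0],[0,0,0.272,0,0,0,0],[0,0,0.272,0,0,0,0],[0,0,0.272,0,0,0,0],[0,0,0.272,0,0,0,0],[0,0,0.272,0,0,0,0]]]'

```text
t: 25.1
tcp_pos: [0.4378, -0.2142, 0.0989]
orientation: [180.0, -0.0, 11.1]
ft_force: [-0.7, 0.7, -0.8]
grip_width: 0.0244
gripper_force: 79.0
```

Request:
send_rows --plan '[[[0,0,0.272,0,0,0,0],[0,0,0.272,0,0,0,0],[0,0,0,0.053,-0.906,0.06,0],[0,0,0,0.053,-0.906,0.06,0],[0,0,0,0.053,-0.906,0.06,0],[0,0,0,0.053,-0.906,0.06,0],[0,0,0,0.053,-0.906,0.06,0],[0,0,0,0.053,-0.906,0.06,0],[0,0,0,0.053,-0.906,0.06,0],[0,0,0,0.053,-0.906,0.06,0],[0,0,0,0,0,0,0],[0,0,0,0,0,0,0]]]'

```text
t: 26.3
tcp_pos: [0.4663, 0.0021, 0.0844]
orientation: [180.0, -0.0, -4.1]
ft_force: [-0.8, -0.0, -1.6]
grip_width: 0.0247
gripper_force: 79.2
```

```bash
sed -i 's/yaw=s\["orientation"\]\[2\]+180;/yaw=(s["orientation"][2]-P[2]+90)%180-90+P[2];/' chk.py; python3 chk.py i2 -.04; python3 look.py l5
```

```text
t 26.3 [0.4663 0.0021 0.0844] [179.99  -0.    -4.06] w 0.0247 F [-0.8 -0.  -1.6] j6 94.2
rack xy [-0.2001 -0.0396]
top red [0.691  0.0291] ang 86.1 len [0.03  0.072]
top red [0.601  0.1421] ang 4.7 len [0.03  0.106]
side red [0.6134 0.1804] ang 14.5 len [0.044 0.1  ]
side red [0.7124 0.1252] ang 85.4 len [0.031 0.08 ]
side blue [0.3641 0.8843] ang 100.7 len [0.044 0.13 ]
side blue [0.1776 0.7034] ang 90.1 len [0.048 0.126]
side blue [0.6082 0.1162] ang 6.5 len [0.037 0.11 ]
side yellow [0.1259 0.7578] ang 95.5 len [0.048 0.087]
t 26.5 [0.4663 0.001  0.0843] [ 1.80e+02 -1.00e-02 -4.22e+00] w 0.0246 F [-0.3 -0.5 -2.1] j6 94.2
```

View pics/i2.png

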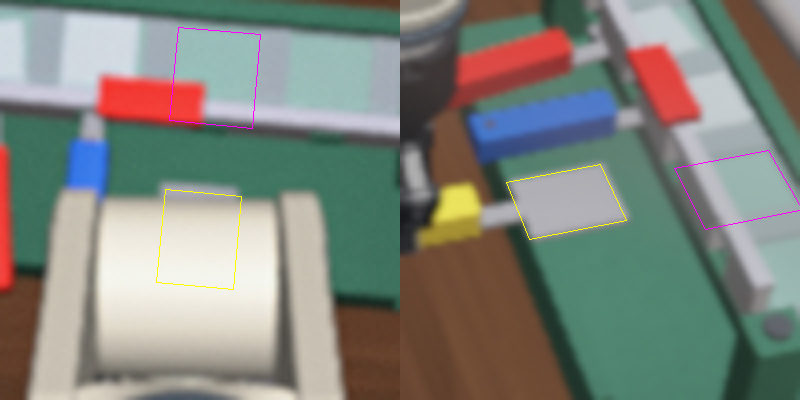

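The yellow blade outline agrees in the side view. From above, the tip is perhaps 2 mm ahead. Inserting into slot 2.

Request:
send_rows --plan '[[[0,0,0,0.4,0,0.413,0],[0,0,0,0.6,0,0,0],[0,0,0,0.6,0,0,0],[0,0,0,0.333,0,0,0],[0,0,0,0.333,0,0,0],[0,0,0,0.333,0,0,0],[0,0,0,0.333,0,0,0],[0,0,0,0,0,0,0]]]'

```text
t: 27.3
tcp_pos: [0.5555, -0.0047, 0.0719]
orientation: [-180.0, -0.1, -4.2]
ft_force: [-0.4, -0.3, -2.2]
grip_width: 0.0244
gripper_force: 79.1
```

Request:
send_rows --plan '[[[0,0,0,0.333,0,0,0],[0,0,0,0.333,0,0,0],[0,0,0,0.2,0,0,0],[0,0,0,0.1,0,0,0],[0,0,0,0,0,0,0]]]'

```text
t: 27.8
tcp_pos: [0.5833, -0.0067, 0.0717]
orientation: [180.0, -0.0, -4.2]
ft_force: [-0.1, 0.3, -1.7]
grip_width: 0.0246
gripper_force: 79.1
```

At about rack x = -83.

Request:
send_rows --plan '[[[0,0,0,0.07,0,0,0],[0,0,0,0.07,0,0,0],[0,0,0,0.05,0,0,0],[0,0,0,0,0,0,0]]]'

```text
t: 28.2
tcp_pos: [0.5864, -0.0069, 0.0711]
orientation: [180.0, 0.3, -4.2]
ft_force: [-7.0, -0.3, 1.0]
grip_width: 0.0241
gripper_force: 79.4
```

```bash
python3 - <<'E'
from ov import *
leg(np.array([.555,-.005,.158]),-4.15,(.434,-.341,.12))
E
```

```text
[ 0.434 -0.341  0.12 ] rows 13 each [-0.247  0.882  0.097]
```

Request:
send_rows --plan '[[[0,0,0,-0.05,0,0.05,0.15],[0,0,0,0,0,0,0.35],[0,0,0,0,0,0,0.55],[0,0,0,0,0,0,0.55],[0,0,0,0,0,-0.5,0.55],[0,0,0,0,0,-0.95,0.55],[0,0,0,0,0,-0.95,0.55],[0,0,0,-0.95,0,-0.5,0.7],[0,0,0,0,0,0,0.9]]]'

```text
t: 29.1
tcp_pos: [0.5576, -0.0049, 0.1603]
orientation: [-180.0, -0.1, -4.2]
ft_force: [-0.5, 0.5, -0.4]
grip_width: 0.0725
gripper_force: 0.0
```

```bash
python3 look.py l6
```

```text
top red [0.6009 0.1421] ang 4.6 len [0.03  0.106]
side red [0.7124 0.1252] ang 85.3 len [0.031 0.079]
side blue [0.1776 0.7026] ang 90.6 len [0.048 0.126]
side yellow [0.1258 0.7576] ang 96.4 len [0.049 0.089]
side yellow [0.6042 0.0278] ang 0.2 len [0.043 0.107]
t 29.2 [ 0.5592 -0.005   0.1586] [-1.7999e+02 -1.3000e-01 -4.1600e+00] w 0.0772 F [ 0.5 -0.5  0.3] j6 93.5
```

Request:
send_rows --plan '[[[0,0,0,-0.247,0.882,0.097,0.9],[0,0,0,-0.247,0.882,0.097,0.9],[0,0,0,-0.247,0.882,0.097,0.9],[0,0,0,-0.247,0.882,0.097,0.9],[0,0,0,-0.247,0.882,0.097,0.9],[0,0,0,-0.247,0.882,0.097,0.9],[0,0,0,-0.247,0.882,0.097,0.9],[0,0,0,-0.247,0.882,0.097,0.9]]]'

```text
t: 30.0
tcp_pos: [0.4843, -0.2131, 0.1335]
orientation: [-180.0, 0.0, -4.2]
ft_force: [-0.2, 0.4, -0.5]
grip_width: 0.0766
gripper_force: 0.0
```

```bash
python3 - <<'E'
from ov import *
s=st();out=[]
for cam in("top","side"):
    im=optics.camera(cam);u,v=proj(cam,(.46,-.341,.02)).astype(int);h=cv2.cvtColor(im,cv2.COLOR_BGR2HSV)
    m=((h[...,0]>=9)&(h[...,0]<=22)&(h[...,2]>190)&(h[...,1]>150)).astype(np.uint8)
    k=np.zeros_like(m);k[max(0,v-60):v+60,u-60:u+60]=1;m*=k
    N,L,S,C=cv2.connectedComponentsWithStats(m)
    if N>1:
        i=1+S[1:,4].argmax();ys,xs=np.nonzero(L==i);W=np.array([at_z(cam,q,.02)[:2] for q in zip(xs,ys)]);mu=W.mean(0);ev,E=np.linalg.eigh(np.cov((W-mu).T))
        print(cam,len(xs),np.round(mu,4),"ang",round(np.degrees(np.arctan2(E[1,1],E[0,1])),1),np.round(np.sqrt(12*ev),3))
    for k in("grip","tip"):print(cam,k,[(np.round(at_z(cam,q["pixel"],.012)[:2],3),round(q["confidence"],2)) for q in optics.mark_of(cam,"scraper3_"+k)])
    c=cv2.resize(im[max(0,v-50):v+50,u-50:u+50],(400,400),interpolation=cv2.INTER_CUBIC);out.append(c)
cv2.imwrite("pics/o1.png",np.hstack(out))
leg(np.array(s["tcp_pos"]),-4.15,(.434,-.341,.06))
E
```

```text
t 30.0 [ 0.4843 -0.2131  0.1335] [-1.80e+02  1.00e-02 -4.17e+00] w 0.0766 F [-0.2  0.4 -0.5] j6 70.3
top grip []
top tip []
side 550 [ 0.4363 -0.3432] ang 176.1 [0.025 0.096]
side grip []
side tip [(array([ 0.573, -0.36 ]), 0.85)]
[ 0.434 -0.341  0.06 ] rows 5 each [-0.273  0.875  0.49 ]
```

View pics/o1.png

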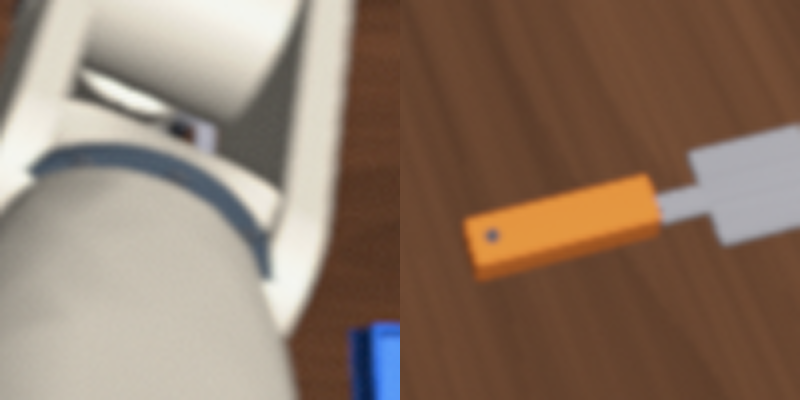

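The side crop shows orange clear and unmoved: centre (0.436, -0.342), angle about -4°. Grasping it.

Request:
send_rows --plan '[[[0,0,0,-0.27,0.88,0.49,0.9],[0,0,0,-0.27,0.88,0.49,0.9],[0,0,0,-0.27,0.88,0.49,0.9],[0,0,0,-0.27,0.88,0.49,0.9],[0,0,0,-0.27,0.88,0.49,0.9],[0,0,0,0,0,0.5,0.9],[0,0,0,0,0,0.5,0.9],[0,0,0,0,0,0.33,0.9],[0,0,0,0,0,0,0.6],[0,0,0,0,0,0,0],[0,0,0,0,0,0,0],[0,0,0,0,0,0,0]]]'

```text
t: 31.5
tcp_pos: [0.435, -0.3408, 0.0217]
orientation: [179.9, -0.1, -4.2]
ft_force: [0.3, -0.0, -0.4]
grip_width: 0.0246
gripper_force: 78.9
```

Request:
send_rows --plan '[[[0,0,0,0,0,0,0],[0,0,0,0,0,0,0],[0,0,0,0,0,0,0],[0,0,0,0,0,0,0]]]'

```text
t: 31.9
tcp_pos: [0.4351, -0.3408, 0.0217]
orientation: [179.9, -0.1, -4.2]
ft_force: [-0.1, 1.8, 5.4]
grip_width: 0.0241
gripper_force: 79.7
```

```bash
python3 - <<'E'
from ov import *
p=np.array(st()["tcp_pos"]);p[2]=.0995;p=leg(p,-4.15,w(P,(-.200,-.12,.085)))
E
```

```text
t 31.9 [ 0.4351 -0.3408  0.0217] [ 1.7995e+02 -1.0000e-01 -4.1600e+00] w 0.0241 F [-0.1  1.8  5.4] j6 55.9
[ 0.4605 -0.078   0.085 ] rows 10 each [ 0.021 -0.88   0.048]
```

Request:
send_rows --plan '[[[0,0,0,0,0,-0.65,0],[0,0,0,0,0,-0.65,0],[0,0,0,0,0,-0.65,0],[0,0,0,0,0,-0.65,0],[0,0,0,0.021,-0.88,0.048,0],[0,0,0,0.021,-0.88,0.048,0],[0,0,0,0.021,-0.88,0.048,0],[0,0,0,0.021,-0.88,0.048,0],[0,0,0,0.021,-0.88,0.048,0],[0,0,0,0.021,-0.88,0.048,0],[0,0,0,0.021,-0.88,0.048,0],[0,0,0,0.021,-0.88,0.048,0]]]'

```text
t: 33.1
tcp_pos: [0.4546, -0.1291, 0.0874]
orientation: [180.0, -0.0, -4.2]
ft_force: [1.1, -0.1, -2.2]
grip_width: 0.0246
gripper_force: 78.8
```

Request:
send_rows --plan '[[[0,0,0,0.021,-0.88,0.048,0],[0,0,0,0.021,-0.88,0.048,0],[0,0,0,0,0,0,0],[0,0,0,0,0,0,0]]]'

```text
t: 33.5
tcp_pos: [0.4598, -0.0772, 0.0844]
orientation: [180.0, -0.0, -4.1]
ft_force: [-0.3, -0.1, -1.9]
grip_width: 0.0244
gripper_force: 78.8
```

```bash
python3 chk.py i3 -.12 .0217; python3 look.py l7
```

```text
t 33.5 [ 0.4598 -0.0772  0.0844] [ 1.7999e+02 -2.0000e-02 -4.0700e+00] w 0.0244 F [-0.3 -0.1 -1.9] j6 84.4
rack xy [-0.2008 -0.1193]
top red [0.6912 0.0297] ang 86.4 len [0.03  0.071]
top red [0.6009 0.1421] ang 4.6 len [0.03  0.106]
top blue [0.6088 0.0757] ang 176.4 len [0.031 0.105]
top yellow [ 0.6016 -0.0067] ang 176.5 len [0.029 0.105]
side red [0.7124 0.125 ] ang 85.3 len [0.031 0.079]
side blue [0.351  0.8941] ang 95.6 len [0.022 0.128]
side blue [0.3851 0.6705] ang 71.3 len [0.053 0.087]
side blue [0.1774 0.704 ] ang 89.9 len [0.047 0.126]
side blue [0.6208 0.1181] ang 8.0 len [0.03  0.094]
side yellow [0.1261 0.7579] ang 96.7 len [0.048 0.088]
side yellow [0.6038 0.0278] ang 0.0 len [0.043 0.106]
t 33.7 [ 0.4597 -0.0783  0.0843] [ 1.7999e+02 -1.0000e-02 -4.2200e+00] w 0.0243 F [ 0.2 -0.8 -1.9] j6 84.4
```

View pics/i3.png

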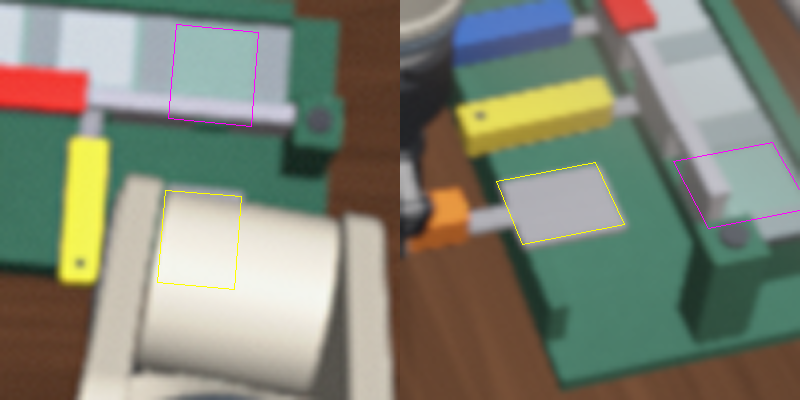

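Orange's blade outline matches. Converted to handle-top height, blue and yellow are home, but red has been knocked about 14 mm out and 16 mm aside, so I'll redo it after orange.

Request:
send_rows --plan '[[[0,0,0,0.4,0,0.37,0],[0,0,0,0.6,0,0,0],[0,0,0,0.6,0,0,0],[0,0,0,0.333,0,0,0],[0,0,0,0.333,0,0,0],[0,0,0,0.333,0,0,0],[0,0,0,0.333,0,0,0],[0,0,0,0,0,0,0]]]'

```text
t: 34.5
tcp_pos: [0.5489, -0.0842, 0.0732]
orientation: [180.0, -0.1, -4.2]
ft_force: [-0.2, 0.4, -2.6]
grip_width: 0.0244
gripper_force: 78.9
```

Request:
send_rows --plan '[[[0,0,0,0.333,0,0,0],[0,0,0,0.333,0,0,0],[0,0,0,0.2,0,0,0],[0,0,0,0.1,0,0,0],[0,0,0,0.07,0,0,0],[0,0,0,0,0,0,0]]]'

```text
t: 35.1
tcp_pos: [0.5784, -0.0862, 0.073]
orientation: [-180.0, 0.0, -4.2]
ft_force: [-1.2, -0.5, -1.1]
grip_width: 0.0242
gripper_force: 78.9
```

Request:
send_rows --plan '[[[0,0,0,0.07,0,0,0],[0,0,0,0.07,0,0,0],[0,0,0,0.04,0,0,0],[0,0,0,0,0,0,0]]]'

```text
t: 35.5
tcp_pos: [0.5822, -0.0866, 0.0726]
orientation: [-180.0, 0.2, -4.2]
ft_force: [-5.2, 0.3, -0.3]
grip_width: 0.0244
gripper_force: 79.2
```

Request:
send_rows --plan '[[[0,0,0,0.05,0,0,0],[0,0,0,0,0,0,0]]]'

```text
t: 35.7
tcp_pos: [0.5823, -0.0866, 0.0723]
orientation: [-180.0, 0.4, -4.2]
ft_force: [-10.6, -0.5, 2.2]
grip_width: 0.0241
gripper_force: 79.4
```

Hard contact. Releasing and rising, then measuring red with the arm away.

Request:
send_rows --plan '[[[0,0,0,-0.05,0,0.06,0.15],[0,0,0,0,0,0,0.35],[0,0,0,0,0,0,0.55],[0,0,0,0,0,0,0.55],[0,0,0,0,0,-0.5,0.55],[0,0,0,0,0,-0.95,0.55],[0,0,0,0,0,-0.95,0.55],[0,0,0,-0.95,0,-0.5,0.55],[0,0,0,-0.95,0,0,0.6],[0,0,0,0,0,0,0.6]]]'

```text
t: 36.7
tcp_pos: [0.5241, -0.0822, 0.1596]
orientation: [-180.0, 0.1, -4.2]
ft_force: [-1.2, 0.8, -0.2]
grip_width: 0.0514
gripper_force: 0.0
```

```bash
python3 - <<'E'
from ov import *
import look
t=optics.camera("top");s=optics.camera("side")
_z=at_z
look.at_z=lambda c,q,z:_z(c,q,.072)
look.handles(t)
for i,y in enumerate((.12,.04,-.04,-.12)):print(np.round(w(P,(-.076,y,.06)),4))
st()
def crop(im,cam):
    u,v=proj(cam,w(P,(-.03,.04,.06))).astype(int);u0,v0=max(0,u-65),max(0,v-60);c=cv2.resize(im[v0:v0+120,u0:u0+130],None,fx=3,fy=3,interpolation=cv2.INTER_CUBIC)
    return c
cv2.imwrite("pics/r1.png",np.hstack([crop(t,"top"),crop(s,"side")]))
E
```

```text
top red [0.5868 0.1364] ang 4.4 len [0.029 0.102]
top blue [0.5946 0.0727] ang 176.5 len [0.03 0.1 ]
top yellow [ 0.5927 -0.0045] ang 172.7 len [0.024 0.099]
[0.6016 0.1524 0.06  ]
[0.5958 0.0726 0.06  ]
[ 0.59   -0.0072  0.06  ]
[ 0.5842 -0.087   0.06  ]
t 36.8 [ 0.5274 -0.0826  0.1595] [ 1.7999e+02 -1.2000e-01 -4.1700e+00] w 0.0511 F [ 0.4 -0.7  0.8] j6 85.1
```

View pics/r1.png

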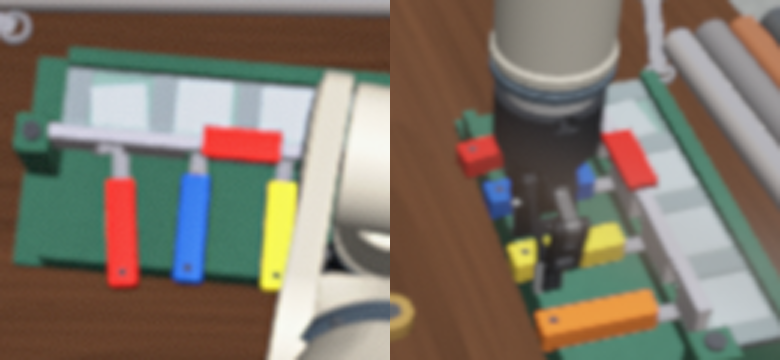

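Red's handle is at (120,232) in the top crop, skewed about 8° with its blade still in slot 0. Blue, yellow and orange are in. I'll regrip red at its own angle, pull it back along the slot and reinsert it.

```bash
python3 - <<'E'
from ov import *
p=leg(np.array([.5274,-.0826,.1595]),4.4,(.587,.1364,.125));q=leg(p,4.4,(.587,.1364,.069))
a=np.radians(-4.15);r=np.array([.587,.1364,.071]);leg(r,4.4,r-.11*np.array([np.cos(a),np.sin(a),0]))
E
```

```text
[0.587  0.1364 0.125 ] rows 8 each [ 0.318 -0.891  0.144]
[0.587  0.1364 0.069 ] rows 2 each [ 0.    -0.     0.933]
[0.4773 0.1444 0.071 ] rows 4 each [-0.906 -0.136 -0.   ]
```

Request:
send_rows --plan '[[[0,0,-0.15,0,0,0,0.6],[0,0,-0.15,0,0,0,0.6],[0,0,0,0.318,-0.891,0.144,0.55],[0,0,0,0.318,-0.891,0.144,0.55],[0,0,0,0.318,-0.891,0.144,0.55],[0,0,0,0.318,-0.891,0.144,0.55],[0,0,0,0.318,-0.891,0.144,0.55],[0,0,0,0.318,-0.891,0.144,0.55],[0,0,0,0.318,-0.891,0.144,0.55],[0,0,0,0.318,-0.891,0.144,0.55],[0,0,0,0,0,0,0.55],[0,0,0,0,0,0,0.55]]]'

```text
t: 38.0
tcp_pos: [0.5872, 0.1371, 0.1235]
orientation: [180.0, -0.0, 4.5]
ft_force: [-0.6, -0.1, 0.1]
grip_width: 0.0471
gripper_force: 0.0
```

Request:
send_rows --plan '[[[0,0,0,0,0,0.7,0.55],[0,0,0,0,0,0.5,0.55],[0,0,0,0,0,0.4,0.55],[0,0,0,0,0,0.27,0.55],[0,0,0,0,0,0,0.3],[0,0,0,0,0,0,0],[0,0,0,0,0,0,0],[0,0,0,0,0,0,0],[0,0,0,0,0,0,0],[0,0,0,0,0,0,0],[0,0,0,0,0,0,0]]]'

```text
t: 39.1
tcp_pos: [0.5863, 0.1364, 0.0676]
orientation: [180.0, 0.0, 4.4]
ft_force: [-3.1, -4.4, -1.0]
grip_width: 0.0244
gripper_force: 78.7
```

Request:
send_rows --plan '[[[0,0,0,0,0,-0.06,0],[0,0,0,-0.5,-0.075,0,0],[0,0,0,-0.5,-0.075,0,0],[0,0,0,-0.5,-0.075,0,0],[0,0,0,-0.5,-0.075,0,0],[0,0,0,-0.8,-0.12,0,0],[0,0,0,-0.8,-0.12,-0.4,0],[0,0,0.15,0,0,0,0],[0,0,0.15,0,0,0,0],[0,0,0,0,0,0,0]]]'

```text
t: 40.1
tcp_pos: [0.4785, 0.145, 0.0821]
orientation: [-179.9, -0.1, -4.2]
ft_force: [0.4, -0.0, -1.8]
grip_width: 0.0246
gripper_force: 78.8
```

```bash
python3 - <<'E'
from ov import *
s=st();leg(np.array(s["tcp_pos"]),s["orientation"][2],w(P,(-.2,.12,.083)))
E
```

```text
t 40.1 [0.4785 0.145  0.0821] [-1.7994e+02 -1.3000e-01 -4.1800e+00] w 0.0246 F [ 0.4 -0.  -1.8] j6 110.9
[0.4779 0.1614 0.083 ] rows 1 each [-0.059 -0.541 -0.03 ]
```

Request:
send_rows --plan '[[[0,0,0,-0.03,-0.541,0,0],[0,0,0,0,0,0,0],[0,0,0,0.4,0,0.45,0],[0,0,0,0.5,0,0,0],[0,0,0,0.5,0,0,0],[0,0,0,0.333,0,0,0],[0,0,0,0,0,0,0]]]'

```text
t: 40.8
tcp_pos: [0.5317, 0.1567, 0.0683]
orientation: [-180.0, -0.1, -4.2]
ft_force: [0.5, 0.1, -1.6]
grip_width: 0.0245
gripper_force: 78.9
```

```bash
python3 chk.py i4 .12
```

```text
t 40.8 [0.5317 0.1567 0.0683] [-1.7997e+02 -1.0000e-01 -4.1800e+00] w 0.0245 F [ 0.5  0.1 -1.6] j6 110.4
rack xy [-0.146   0.1192]
```

View pics/i4.png

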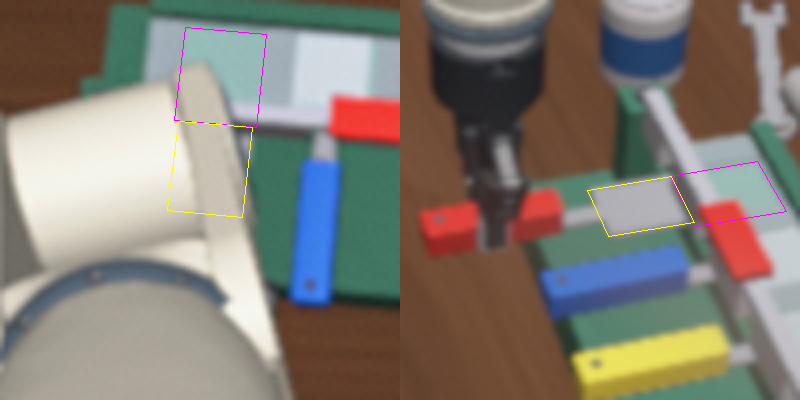

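Red's blade outline matches at the slot mouth. Pushing it in.

Request:
send_rows --plan '[[[0,0,0,0.2,-0.02,0,0],[0,0,0,0.2,0,0,0],[0,0,0,0.333,0,0,0],[0,0,0,0.333,0,0,0],[0,0,0,0.333,0,0,0],[0,0,0,0.333,0,0,0],[0,0,0,0,0,0,0]]]'

```text
t: 41.6
tcp_pos: [0.5834, 0.1536, 0.068]
orientation: [-180.0, -0.1, -4.2]
ft_force: [-0.0, -0.8, -2.2]
grip_width: 0.0247
gripper_force: 78.9
```

Request:
send_rows --plan '[[[0,0,0,0.2,0,0,0],[0,0,0,0.1,0,0,0],[0,0,0,0.07,0,0,0],[0,0,0,0,0,0,0]]]'

```text
t: 42.0
tcp_pos: [0.5928, 0.1529, 0.0679]
orientation: [-180.0, -0.0, -4.2]
ft_force: [0.4, -0.6, -1.3]
grip_width: 0.0243
gripper_force: 78.9
```

Request:
send_rows --plan '[[[0,0,0,0.1,0,0,0],[0,0,0,0.07,0,0,0],[0,0,0,0.07,0,0,0],[0,0,0,0.05,0,0,0],[0,0,0,0,0,0,0]]]'

```text
t: 42.5
tcp_pos: [0.5979, 0.1524, 0.0677]
orientation: [179.9, 0.4, -4.2]
ft_force: [-14.1, 2.6, 10.6]
grip_width: 0.0243
gripper_force: 80.5
```

Request:
send_rows --plan '[[[0,0,0,-0.05,0,0.02,0.15],[0,0,0,0,0,0,0.35],[0,0,0,0,0,0,0.55],[0,0,0,0,0,0,0.55],[0,0,0,0,0,-0.5,0.55],[0,0,0,0,0,-0.95,0.55],[0,0,0,0,0,-0.95,0.55],[0,0,0,-0.95,0,-0.5,0.55],[0,0,0,-0.95,0,0,0.2],[0,0,0,-0.95,0,-0.9,0],[0,0,0,-0.95,0,-0.9,0],[0,0,0,-0.95,0,0,0]]]'

```text
t: 43.7
tcp_pos: [0.4588, 0.1634, 0.2125]
orientation: [-179.8, -0.3, -4.2]
ft_force: [-0.1, 0.3, 0.3]
grip_width: -0.0003
gripper_force: 0.0
```

```bash
cat > home.py <<'E'
from ov import *
import look
_z=at_z;look.at_z=lambda c,q,z:_z(c,q,.071)
t=optics.camera("top");s=optics.camera("side");look.handles(t);look.handles(s,"side");st()
h=cv2.cvtColor(t,cv2.COLOR_BGR2HSV)
for y in(.12,.04,-.04,-.12):print(np.round(w(P,(-.076,y,.06)),4))
cv2.imwrite("pics/top_home.png",t);cv2.imwrite("pics/side_home.png",s)
E
python3 home.py
```

```text
top red [0.6187 0.1481] ang 5.5 len [0.024 0.075]
top blue [0.5948 0.0728] ang 176.6 len [0.03  0.101]
top yellow [ 0.5877 -0.0063] ang 176.8 len [0.028 0.102]
side red [0.5958 0.1423] ang 2.3 len [0.045 0.102]
side red [0.6833 0.0754] ang 85.1 len [0.029 0.074]
side blue [0.4905 0.8096] ang 96.3 len [0.047 0.128]
side blue [0.3577 0.7851] ang 100.7 len [0.041 0.121]
side blue [0.1833 0.6152] ang 90.6 len [0.045 0.118]
side blue [0.5851 0.0681] ang 6.4 len [0.032 0.105]
side yellow [0.135  0.6668] ang 95.5 len [0.045 0.082]
side yellow [ 0.5819 -0.0159] ang 180.0 len [0.04  0.099]
t 43.8 [0.4552 0.1627 0.2099] [-1.7997e+02 -2.0000e-02 -4.1300e+00] w -0.0001 F [ 0.2 -1.  -0.2] j6 113.6
[0.6016 0.1524 0.06  ]
[0.5958 0.0726 0.06  ]
[ 0.59   -0.0072  0.06  ]
[ 0.5842 -0.087   0.06  ]
```

Request:
send_rows --plan '[[[0,0,0,0,0.95,0,0],[0,0,0,0,0.95,0,0],[0,0,0,0,0.95,0,0],[0,0,0,0,0.95,0,0],[0,0,0,0,0.95,0,0],[0,0,0,0,0.95,0,0],[0,0,0,0,0.95,0,0],[0,0,0,0,0.95,0,0],[0,0,0,0,0.95,0,0],[0,0,0,0,0.95,0,0],[0,0,0,0,0.95,0,0],[0,0,0,0,0.95,0,0]]]'

```text
t: 45.0
tcp_pos: [0.4334, -0.1802, 0.2089]
orientation: [180.0, -0.1, -4.2]
ft_force: [0.5, 0.0, -1.3]
grip_width: -0.0001
gripper_force: 0.0
```

```bash
python3 home.py|grep -v 'side blue'; python3 - <<'E'
from ov import *
t=cv2.imread("pics/top_home.png");h=cv2.cvtColor(t,cv2.COLOR_BGR2HSV)
# blade occupancy of slots: brightness along slot axis
c=cv2.resize(t[85:195,170:320],(750,550),interpolation=cv2.INTER_CUBIC)
for y in(.12,.04,-.04,-.12):
    q=[((proj("top",w(P,X))-[170,85]+.5)*5-.5) for X in((-.126,y-.013,.071),(-.126,y+.013,.071),(-.026,y+.013,.071),(-.026,y-.013,.071))];cv2.polylines(c,[np.round(q).astype(int)],True,(255,0,255),1)
    q=[((proj("top",w(P,X))-[170,85]+.5)*5-.5) for X in((.004,y-.026,.054),(.004,y+.026,.054),(.069,y+.026,.054),(.069,y-.026,.054))];cv2.polylines(c,[np.round(q).astype(int)],True,(0,0,255),1)
cv2.imwrite("pics/f1.png",c)
E
```

```text
top red [0.5992 0.152 ] ang 176.1 len [0.029 0.103]
top blue [0.5948 0.0728] ang 176.6 len [0.03  0.101]
top yellow [ 0.5877 -0.0063] ang 176.7 len [0.028 0.103]
side red [0.6835 0.0752] ang 85.4 len [0.029 0.074]
side yellow [0.135  0.6671] ang 96.4 len [0.045 0.082]
side yellow [ 0.582  -0.0159] ang 0.1 len [0.04  0.099]
t 45.1 [ 0.4336 -0.1816  0.209 ] [ 1.7992e+02 -8.0000e-02 -4.3000e+00] w -0.0004 F [-0.2  0.6  0.6] j6 71.5
[0.6016 0.1524 0.06  ]
[0.5958 0.0726 0.06  ]
[ 0.59   -0.0072  0.06  ]
[ 0.5842 -0.087   0.06  ]
```

View pics/f1.png

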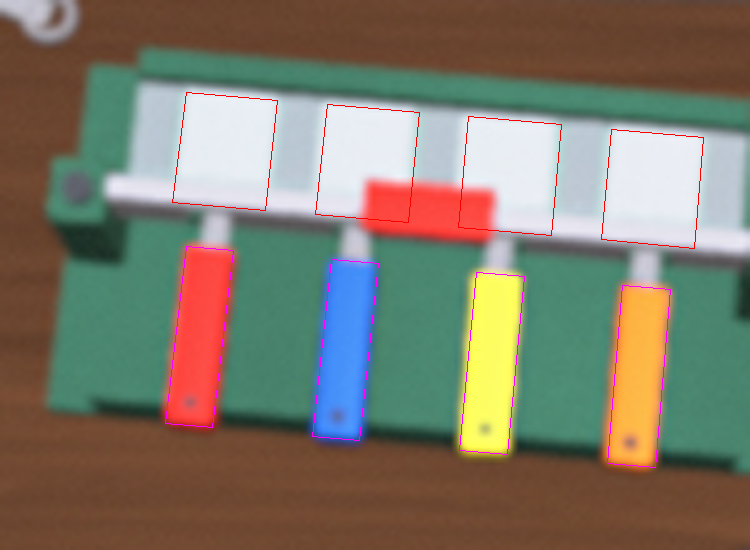

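All four scrapers match their home outlines (handles at about (198,338), (345,348), (492,363), (638,376)) and stand straight. Pressing the pad to latch.

```bash
python3 - <<'E'
from ov import *
leg(np.array([.4336,-.1810,.209]),-4.2,w(P,(-.011,0,.165)))
E
```

```text
[0.6577 0.028  0.165 ] rows 8 each [ 0.868 -0.937  0.183]
```

Request:
send_rows --plan '[[[0,0,0,0.868,-0.937,0.183,0],[0,0,0,0.868,-0.937,0.183,0],[0,0,0,0.868,-0.937,0.183,0],[0,0,0,0.868,-0.937,0.183,0],[0,0,0,0.868,-0.937,0.183,0],[0,0,0,0.868,-0.937,0.183,0],[0,0,0,0.868,-0.937,0.183,0],[0,0,0,0.868,-0.937,0.183,0],[0,0,0,0,0,0,0],[0,0,0,0,0,0.6,0],[0,0,0,0,0,0,0]]]'

```text
t: 46.2
tcp_pos: [0.6556, 0.031, 0.1445]
orientation: [180.0, 0.2, -4.1]
ft_force: [0.2, 0.2, -0.2]
grip_width: 0.0005
gripper_force: 0.0
```

Request:
send_rows --plan '[[[0,0,0,0,0,0.133,0],[0,0,0,0,0,0.133,0],[0,0,0,0,0,0.133,0],[0,0,0,0,0,0.133,0],[0,0,0,0,0,0.133,0],[0,0,0,0,0,0.133,0],[0,0,0,0,0,0.133,0],[0,0,0,0,0,0.133,0],[0,0,0,0,0,0,0]]]'

```text
t: 47.1
tcp_pos: [0.6571, 0.0306, 0.1139]
orientation: [180.0, -0.0, -4.2]
ft_force: [0.4, -2.0, 3.2]
grip_width: 0.0001
gripper_force: 1.6
```

Request:
send_rows --plan '[[[0,0,0,0,0,0.133,0],[0,0,0,0,0,0.133,0],[0,0,0,0,0,0.133,0],[0,0,0,0,0,0.1,0],[0,0,0,0,0,0,0]]]'

```text
t: 47.6
tcp_pos: [0.6572, 0.0307, 0.0991]
orientation: [180.0, -0.0, -4.2]
ft_force: [0.3, -2.7, 3.9]
grip_width: 0.0001
gripper_force: 1.9
```

Request:
send_rows --plan '[[[0,0,0,0,0,0.05,0],[0,0,0,0,0,0.04,0],[0,0,0,0,0,0.02,0],[0,0,0,0,0,0,0]]]'

```text
t: 48.0
tcp_pos: [0.6572, 0.0307, 0.0979]
orientation: [-180.0, -0.0, -4.2]
ft_force: [-5.3, -2.4, 19.0]
grip_width: -0.0003
gripper_force: 9.2
```

At the stop (19 N). Releasing and moving clear, then checking that the bar stays down.

Request:
send_rows --plan '[[[0,0,0,0,0,-0.5,0],[0,0,0,0,0,-0.9,0],[0,0,0,0,0,-0.9,0],[0,0,0,0,0,-0.9,0],[0,0,0,0,0,-0.9,0],[0,0,0,-0.7,0.9,0,0],[0,0,0,-0.7,0.9,0,0],[0,0,0,-0.7,0.9,0,0],[0,0,0,-0.7,0.9,0,0],[0,0,0,-0.7,0.9,0,0],[0,0,0,-0.7,0.9,0,0],[0,0,0,-0.7,0.9,0,0]]]'

```text
t: 49.2
tcp_pos: [0.4954, -0.1474, 0.2192]
orientation: [-180.0, 0.0, -4.2]
ft_force: [0.8, -0.1, -0.8]
grip_width: 0.0002
gripper_force: 0.0
```

Request:
send_rows --plan '[[[0,0,0,-0.7,0.9,0,0],[0,0,0,-0.7,0.9,0,0],[0,0,0,-0.7,0.9,0,0],[0,0,0,0,0,0,0],[0,0,0,0,0,0,0],[0,0,0,0,0,0,0],[0,0,0,0,0,0,0],[0,0,0,0,0,0,0],[0,0,0,0,0,0,0],[0,0,0,0,0,0,0],[0,0,0,0,0,0,0],[0,0,0,0,0,0,0]]]'

```text
t: 50.4
tcp_pos: [0.428, -0.2232, 0.2192]
orientation: [-180.0, 0.0, -4.2]
ft_force: [-0.4, 0.9, -0.3]
grip_width: -0.0
gripper_force: 0.0
```

```bash
python3 home.py|grep -v 'side blue'; python3 - <<'E'
from ov import *
# triangulated pad height from the two views
o=[]
for cam in("top","side"):
    im=cv2.imread(f"pics/{cam}_home.png");h=cv2.cvtColor(im,cv2.COLOR_BGR2HSV);u,v=proj(cam,w(P,(-.011,0,.1))).astype(int)
    m=((h[...,0]<7)&(h[...,1]>150)&(h[...,2]>150)).astype(np.uint8);k=np.zeros_like(m);k[v-25:v+25,u-25:u+25]=1;ys,xs=np.nonzero(m*k)
    px=(xs.mean(),ys.mean());print(cam,np.round(px,1),"down",proj(cam,w(P,(-.011,0,.09))),"up",proj(cam,w(P,(-.011,0,.124))))
    r=optics.mark_of(cam,"grease")[0];print("grease",np.round(at_z(cam,r["pixel"],0),3),r["confidence"])
E
```

```text
top red [0.5993 0.152 ] ang 176.0 len [0.029 0.103]
top blue [0.5947 0.0728] ang 176.6 len [0.03  0.101]
top yellow [ 0.5878 -0.0063] ang 176.8 len [0.028 0.102]
side red [0.1158 0.5755] ang 95.0 len [0.043 0.117]
side red [0.6644 0.0424] ang 85.6 len [0.026 0.071]
side yellow [0.135  0.6668] ang 96.4 len [0.045 0.082]
t 50.5 [ 0.428  -0.2233  0.2192] [180.    -0.    -4.17] w -0.0002 F [ 0.2 -0.7 -0.1] j6 66.4
[0.6016 0.1524 0.06  ]
[0.5958 0.0726 0.06  ]
[ 0.59   -0.0072  0.06  ]
[ 0.5842 -0.087   0.06  ]
top [255.2 131.1] down [255.43355891 130.65067928] up [255.27106689 126.63270551]
grease [0.746 0.369 0.   ] 0.86
side [314.6 159.3] down [315.49394903 158.71087082] up [316.98337443 149.09547097]
grease [0.608 0.043 0.   ] 0.45
```

Two seconds after release the pad reads at its latched height in both views. The handles are still home and the grease can is where it was.

```bash
python3 -c "
from bench import ctrl
print(ctrl.sign_off())"
```

```text
the job is handed in; nothing more can be done
None
```

Job handed in at about 50 s: all four scrapers (red, blue, yellow, orange) are home in slots 0–3, the bar was still latched down 2 s after release, and the grease can is untouched; red was found knocked askew in its slot partway through, so I pulled it out and reinserted it before latching.

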